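# Set the dart corner's scoring shelf for the next match

## Task

Set the scoring shelf for the next match, with left, right and front as seen from the robot: stand the chalk bowl in front of the wooden marker (on the robot's side), in line with it across the rail, leaving a gap of about 4 cm between the bowl and the rail's base strip, and stand the pewter jug to the left of the bowl, level with it parallel to the rail, with about 4 cm between the jug's round body and the bowl. Lay both darts on the black wallet, along its length and centred on it end to end, with their points away from the robot: the longer dart on the left half, the shorter on the right half. Do not shift the marker, and leave the cork coasters, the duster and the bell where they are.

Things in the scene. Friction and masses are not known exactly. Their poses are not given: they have to be found in the camera images.
- bowl: white ceramic chalk bowl, round, 62 mm outside diameter (58 mm at the foot), 36 mm high, open top, walls nearly upright and 4 mm thick, two chalk stubs fixed inside; about 140 g. Origin: centre of the underside, z up. Stands on the shelf; can be gripped across its whole diameter.
- jug: small pewter jug, about 220 g: round body 56 mm diameter up to 55 mm height, narrowing to 50 mm at the rim, 80 mm high; a loop handle on its -x side reaching 54 mm from the axis (heights 16 to 70 mm), short lip on +x. Origin: centre of the round body's underside, z up. Grip the body along its y axis, clear of the handle; it may end turned any way.
- dart_long: longer dart, 155 mm, 26 g, lying on its point and flight edges (four grey flights 36 mm across, 34 mm long). Copper barrel 9 mm diameter, from 18 mm behind to 36 mm ahead of the origin. Origin: on the supporting surface, under the middle of its length; x towards the dart's point, z up. Centre line about 9 mm above the surface at the origin, 8 mm at the barrel's middle (nose down 6 degrees).
- dart_short: shorter dart, 110 mm, 22 g, lying on its point and flight edges (four grey flights 36 mm across, 30 mm long). Copper barrel 9 mm diameter, from 14 mm behind to 26 mm ahead of the origin. Origin: on the supporting surface, under the middle of its length; x towards the dart's point, z up. Centre line about 10 mm above the surface at the origin, 9 mm at the barrel's middle (nose down 9 degrees).
- wallet: closed black dart wallet, fixed, flat-topped, 180 mm long (its x), 110 mm wide (its y), 24 mm high; a zip line along the middle of the top parts it into a left (+y) and a right (-y) half. Origin: centre of the underside; x points away from the robot (within 15 degrees), y to the robot's left. It lies on the left or right of the shelf.
- rail: brass rail: a bar along y, 27 mm above the shelf, on a fixed wooden base strip 30 mm wide (x) and 360 mm long (y), 10 mm high, with two end posts 36 mm high. Origin: centre of the strip's underside; x points away from the robot, y along the rail to the left. Not to be handled.
- marker: pale wooden marker that slides on the rail with some friction, 26 mm (x) by 30 mm (y), from 14 to 48 mm above the shelf. Origin: on the shelf, on the strip's centre line, under the marker's middle; axes parallel to the rail's: x away from the robot, y along the rail to the left. Must not be shifted.
- coasters: bystander: loose stack of cork coasters, 92 mm diameter, 30 mm high, on the side of the shelf opposite the wallet. Origin: centre of the underside.
- duster: bystander: loose wood-backed board duster, 50 by 110 by 34 mm, on the right beside the rail's end. Origin: centre of the underside.
- bell: bystander: loose brass hand bell standing upright, 60 mm diameter, 88 mm high, on the left beside the rail's end. Origin: centre of the underside.
There are look-alikes about, which are no part of the job. Several things look just like the jug: the one meant starts nearest to the robot's base. There is more than one size of the bowl; the one meant has the size given above.

How it is judged:
By the outcome, as a careful person would: the job done as asked, in the order asked, and still so for the second after the job is handed in, with the robot touching nothing.
It also fails if it takes over 109 s, if anything falls off the work surface, if the arm or the gripper's body presses on something with over 40 N, if the wrist force passes 120 N, or if a joint passes its speed limit or range.

## Robot

A 6-joint arm with a two-finger parallel gripper is mounted at the origin on the work surface. World frame = base frame: x ahead of the robot, y to its left, z up, the work surface at z = 0. Lengths are in m, angles in degrees, forces in N, time in s.
With the tool pointing down it reaches from about 0.4 to 0.825 m from the base axis. Payload 7 kg.
Tool frame: the origin (TCP) lies at the very end of the fingers, on their centre line; the grasp point (between the pads) lies 19 mm behind it (r.grasp_offset is the z of the grasp point in the tool frame, in m); z points along the fingers, y is the direction in which the jaws open and shut (so a half turn about z gives the same grasp; the last joint's range is limited). The gripper opens to 88 mm and grips with 3 to 60 N. Pads are 19 mm wide; open, the fingers measure 130 mm over their backs; the gripper's body (78 mm by 193 mm) begins 47 mm behind the grasp point.
Start: joints at [-47.034, 20.546, 0.682, 0, -70.136, -16.507], TCP at [0.301, -0.604, 0.227] pointing down, gripper open.
Joint ranges: [-176.03, 176.03], [-82.01, 121.73], [-58.28, 71.71], [-173.87, 95.51], [-174.79, -0.11], [-173.66, 173.66]. Speed limits (degrees/s): [136.94, 136.94, 172.46, 180, 180, 180].

## Interface

Orientations are given as [roll, pitch, yaw] about the fixed x, y, z axes, in that order (R = Rz(yaw) Ry(pitch) Rx(roll)).
In Python, from plant import r gives the robot as it stands.
- The arm moves only by the tool carry_out, never from a script. Its argument "plan" is a list of rows, each a list of 6 numbers: the shift along the world's x, y, z in m, then the turn, a rotation vector about the world's x, y, z in rad. In form: [[tx, ty, tz, wx, wy, wz], ...]. A call has 1 to 12 rows; each row shifts and turns the pose as measured when the row begins; what a row does not reach is not made up. A row lasts 1/12 s, in which the tool goes at most 41.7 mm and 7.16 degrees, less where a joint would pass 70% of its speed; a pose out of reach is approached as far as the arm can. A call with a gripper value outside its range is refused whole. "fingers" is the closure, from -1 (fully open) to 1 (shut), set as the call begins (left out, the last holds). The fingers move at their own pace and stop on an object; "force" is the grip in N (left out, the last holds). Time passes only in rows, so rows that do not move let the fingers close. It gives the time, the measured TCP pose, the force and the opening at its end, in the units of the state.
- r.get_state(): the state, without advancing time (a new reading comes with each control period).
- r.capture(name): name is "scene" or "side" or "wrist"; returns the picture (400x640x3 uint8, red, green, blue); there is no depth.
- r.camera_model(name): a dict with "fov_y" (degrees; the focal length in pixels is half the picture's height over the tangent of half this angle, whatever the lens; pixels are square), "cx", "cy" (the principal point, pixels), "R" (3x3) and "t" (3): a world point X has camera coordinates R X + t; the wrist camera has in their place "mount" (4x4, takes a point from camera to tool coordinates, whose origin is the TCP and whose axes are the flange's). Camera axes: x right, y down, z forward; pixel columns grow to the right and rows downward; lengths in m; the calibration is good to about 2 mm. A picture is of the moment at which its call begins: read the wrist's pose just before it. camera_model takes no time and is no camera call.
- r.close_job(): hands the job in, once; it reports no verdict.
The state is a dict: "time_s": time; "joints": joint angles; "qd": joint speeds; "joint_torque": joint torques, N m; "tcp_pos": TCP position; "eef_rot": TCP orientation; "contact_force": force on the tool from outside, world axes, zero at the start; "moment": the same for the moment, N m; "gripper_width": finger opening in m.
Only numpy, scipy, OpenCV 4.12 (cv2) and the standard library are available. Lean on these libraries where they do the work, as an engineer would, in place of code of your own. Each camera call takes 0.05 s, during which the arm holds its last target.

## Working session

There is one attempt and no reset: what is moved stays moved. The work goes in short steps, Python scripts to look and compute and a tool call to move; the robot and the scene stay as the last step left them, time stands still between calls to the robot, and variables do not carry over. Pictures are saved under pics/ and viewed, and the job is handed in when it is done.

Besides the shell and the picture viewer there is one more tool, called after ">>>" as name(argument=value, ...), one argument or row to a line, values as JSON. carry_out: Moves the arm, as the interface text tells. Its arguments: {"type":"object","properties":{"plan":{"type":"array"},"fingers":{"type":"number"},"force":{"type":"number"}},"required":["plan"]}

```bash
ls; mkdir -p pics; python3 - <<'E'
from plant import r
import cv2
s=r.get_state(); print({k:s[k] for k in('time_s','tcp_pos','eef_rot','gripper_width')}, r.grasp_offset)
for n in('scene','side','wrist'):
    im=r.capture(n); cv2.imwrite(f'pics/{n}0.png',im[:,:,::-1]); m=r.camera_model(n); print(n,m)
E
```

```text
pics
{'time_s': 0.0, 'tcp_pos': array([ 0.30050714, -0.60387321,  0.22563755]), 'eef_rot': array([ 1.79907154e+02, -7.55950727e-03, -1.53546775e+02]), 'gripper_width': 0.08762661903649638} -0.0188
scene {'fov_y': 47.6659221938464, 'cx': 327.8291609480854, 'cy': 207.61294296233328, 'R': array([[ 0.87871906,  0.47730701,  0.00555281],
       [ 0.39055295, -0.71221979, -0.58327641],
       [-0.2744471 ,  0.51470476, -0.81225476]]), 't': array([-0.5132953 , -0.13903852,  1.45084655])}
side {'fov_y': 50.69039608557582, 'cx': 327.4295553823123, 'cy': 205.4673637476835, 'R': array([[-0.99232372, -0.12359216, -0.00431497],
       [-0.08689942,  0.72169305, -0.68673695],
       [ 0.08798938, -0.68109039, -0.72689321]]), 't': array([0.53398159, 0.00591999, 1.18791196])}
wrist {'fov_y': 60.641951768639, 'cx': 319.02177569981313, 'cy': 195.4276822520549, 'mount': array([[-8.56289402e-04, -9.66197327e-01, -2.57802233e-01,
         6.95427976e-02],
       [ 9.99999633e-01, -8.31893449e-04, -2.03705997e-04,
        -1.99094962e-04],
       [-1.76437990e-05, -2.57802313e-01,  9.66197685e-01,
        -1.58813785e-01],
       [ 0.00000000e+00,  0.00000000e+00,  0.00000000e+00,
         1.00000000e+00]])}
```

View pics/scene0.png

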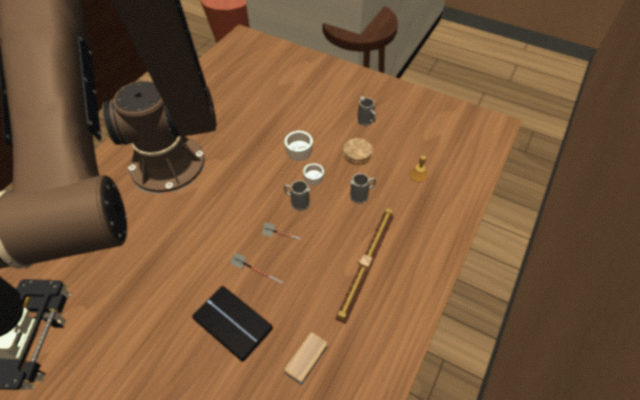

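View pics/side0.png

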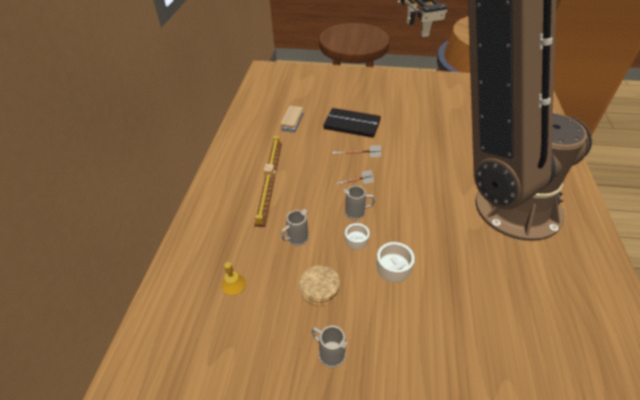

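View pics/wrist0.png

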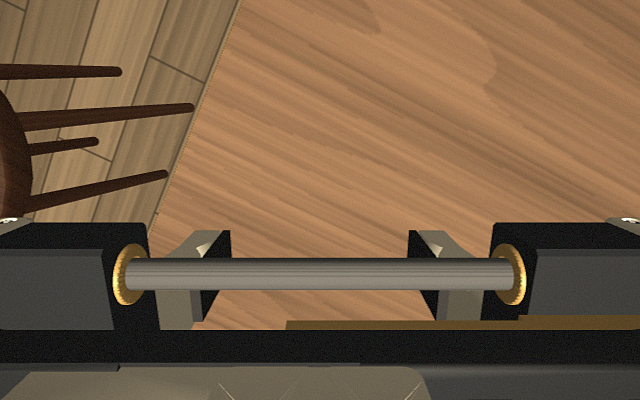

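Scene view shows three jugs at (300,195), (361,187) and (366,111), and bowls at (313,173) small and (299,145) large. The wallet is at (232,322), the darts at (255,269) and (280,232), and the marker at (366,261). I'll measure these coarsely next.

```bash
cat > h.py <<'E'
import numpy as np, cv2
from plant import r
from scipy.spatial.transform import Rotation as Ro
def cam(n,st=None):
    m=r.camera_model(n)
    f=200/np.tan(np.radians(m['fov_y']/2))
    if n=='wrist':
        st=st or r.get_state()
        T=np.eye(4);T[:3,:3]=Ro.from_euler('xyz',st['eef_rot'],degrees=True).as_matrix();T[:3,3]=st['tcp_pos']
        W=T@np.array(m['mount']); R=W[:3,:3].T; t=-R@W[:3,3]
    else: R=np.array(m['R']);t=np.array(m['t'])
    return f,m['cx'],m['cy'],R,t
def ray(c,u,v):
    f,cx,cy,R,t=c
    d=R.T@np.array([(u-cx)/f,(v-cy)/f,1.]); return -R.T@t,d/np.linalg.norm(d)
def onz(c,u,v,z):
    o,d=ray(c,u,v); return o+d*(z-o[2])/d[2]
def proj(c,X):
    f,cx,cy,R,t=c; p=R@np.asarray(X,float)+t; return np.array([cx+f*p[0]/p[2],cy+f*p[1]/p[2]])
def tri(c1,p1,c2,p2):
    o1,d1=ray(c1,*p1);o2,d2=ray(c2,*p2)
    s=np.linalg.lstsq(np.c_[d1,-d2],o2-o1,rcond=None)[0]
    a=o1+s[0]*d1;b=o2+s[1]*d2; return (a+b)/2,np.linalg.norm(a-b)*1e3
E
python3 - <<'E'
from h import *
np.set_printoptions(precision=4,suppress=True)
a,b=cam('scene'),cam('side')
P={'jugA top':((299,186),(356,191)),'jugB top':((361,180),(298,217)),'jugC top':((367,102),(332,334)),
'smallbowl rim':((314,169),(357,233)),'bigbowl rim':((299,140),(395,252)),'marker':((366,261),(269,167)),'coasters':((358,149),(320,279)),
'bell top':((422,159),(229,266)),'duster':((306,356),(292,119)),'wallet':((231,321),(352,121)),'dL flight':((238,261),(376,152)),'dL tip':((282,282),(333,153)),'dS fl':((269,230),(368,177)),'dS tip':((300,239),(338,184)),'postL':((389,212),(261,221)),'postR':((343,316),(276,139))}
for k,(p,q) in P.items():
    X,e=tri(a,p,b,q); print(k,X,round(e,1),round(np.hypot(*X[:2]),3))
for n,k in(('scene',(225,100,500,400)),('side',(210,90,430,375))):
    im=cv2.imread(f'pics/{n}0.png')[k[1]:k[3],k[0]:k[2]]
    s=min(800/im.shape[1],600/im.shape[0]);cv2.imwrite(f'pics/{n}0c.png',cv2.resize(im,None,fx=s,fy=s,interpolation=cv2.INTER_CUBIC)); print(n,s)
E
```

```text
jugA top [0.4518 0.0714 0.0826] 1.6 0.457
jugB top [0.5929 0.179  0.0787] 5.9 0.619
jugC top [0.4686 0.4833 0.0858] 0.5 0.673
smallbowl rim [0.439  0.1793 0.0396] 1.5 0.474
bigbowl rim [0.3457 0.2454 0.0608] 1.7 0.424
marker [ 0.7172 -0.0364  0.0443] 2.7 0.718
coasters [0.5163 0.3244 0.0333] 2.4 0.61
bell top [0.7209 0.343  0.0771] 0.1 0.798
duster [ 0.7005 -0.3217  0.0165] 1.7 0.771
wallet [ 0.4933 -0.3358  0.016 ] 3.4 0.597
dL flight [ 0.4056 -0.1855  0.0099] 0.2 0.446
dL tip [ 0.5416 -0.1774 -0.0006] 1.2 0.57
dS fl [ 0.4252 -0.0617  0.0129] 2.6 0.43
dS tip [ 0.5124 -0.0373 -0.0027] 2.9 0.514
postL [0.7005 0.1541 0.021 ] 5.1 0.717
postR [ 0.7312 -0.1942  0.025 ] 2.5 0.757
scene 2.0
side 2.1052631578947367
```

```bash
sleep 1
```

```text
(no output)
```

JugA, at scene (300,195), is 0.457 m from the base; jugB (361,187) is at 0.62 m and jugC (366,111) at 0.67 m. So A is the jug meant. The small bowl (313,173) has its rim at z≈0.04, and the big one's is at 0.06, so I take the small one. Next I'll confirm with a crop while moving to an overhead wrist view.

View pics/scene0c.png

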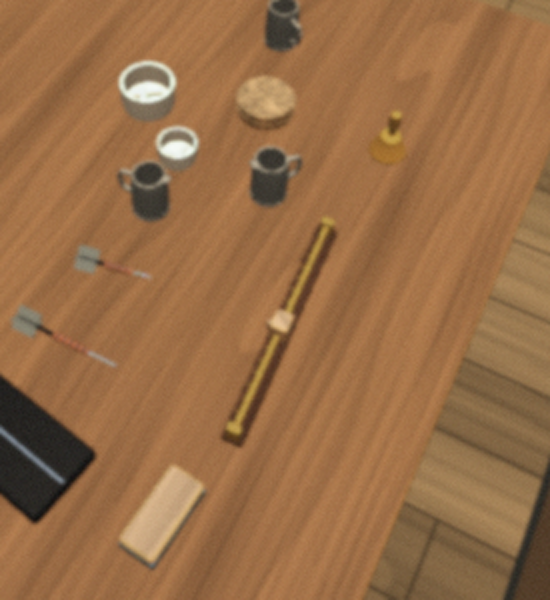

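>>> carry_out(
  plan=[
    [0.015,0.034,0.014,0,0,-0.03],
    [0.017,0.034,0.014,0,0,-0.03],
    [0.017,0.034,0.014,0,0,-0.03],
    [0.017,0.034,0.014,0,0,-0.03],
    [0.017,0.034,0.014,0,0,-0.03],
    [0.017,0.034,0.014,0,0,-0.03],
    [0.017,0.034,0.014,0,0,-0.03],
    [0.017,0.034,0.014,0,0,-0.03],
    [0.017,0.034,0.014,0,0,-0.03],
    [0.017,0.034,0.014,0,0,-0.03],
    [0.017,0.034,0.014,0,0,-0.03],
    [0.017,0.034,0.014,0,0,-0.03],
  ],
  fingers=-1,
)

```text
time_s: 1.15
tcp_pos: [0.4982, -0.1838, 0.3897]
eef_rot: [179.1, -0.4, -175.8]
contact_force: [1.1, -0.7, -0.4]
gripper_width: 0.0875
```

The crop shows jug A at crop (150,190), nearest the base, and the small bowl at (177,147) next to the larger one at (148,90). Continuing to the overhead view.

>>> carry_out(
  plan=[
    [0.018,0.034,0.004,0,0,-0.035],
    [0.018,0.034,0.004,0,0,-0.035],
    [0.018,0.034,0.004,0,0,0],
    [0.018,0.034,0.004,0,0,0],
    [0.012,0.03,0.004,0,0,0],
    [0,0,0,0,0,0],
  ],
)

```text
time_s: 1.65
tcp_pos: [0.5865, -0.003, 0.4135]
eef_rot: [179.0, -0.1, -179.9]
contact_force: [-0.1, -0.3, -0.7]
gripper_width: 0.0878
```

```bash
python3 - <<'E'
from h import *
import pickle
st=r.get_state(); im=r.capture('wrist'); cv2.imwrite('pics/w1.png',im[:,:,::-1]); pickle.dump(dict(tcp_pos=st['tcp_pos'],eef_rot=st['eef_rot']),open('w1.pkl','wb')); print(st['tcp_pos'],st['eef_rot'],st['joints'])
E
```

```text
[ 0.58654385 -0.00301016  0.41351235] [ 1.79023578e+02 -1.00621797e-01 -1.79853927e+02] [  18.13647674    8.7483624     8.91021833   -0.95975674  -89.95596014
 -107.99224806]
```

View pics/w1.png

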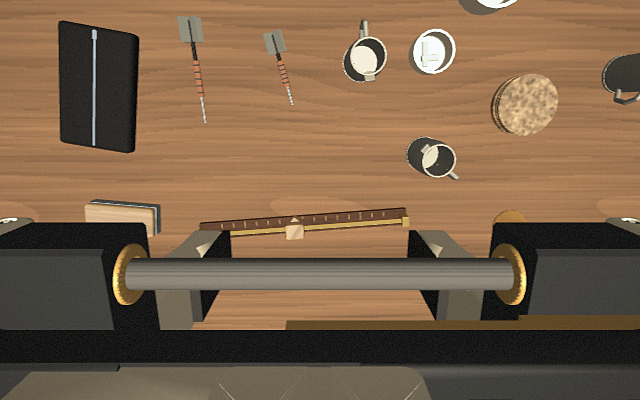

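Overhead wrist view: wallet (98,87), long dart (197,70), short dart (281,67), jug A (365,58) with handle at (364,28), small bowl (433,51). Marker at (294,230), rail from (201,228) to (408,214). Now I'll measure precisely.

```bash
python3 - <<'E'
import cv2
im=cv2.imread('pics/w1.png')
def c(n,x0,y0,x1,y1):
    s=min(800/(x1-x0),600/(y1-y0)); cv2.imwrite(n,cv2.resize(im[y0:y1,x0:x1],None,fx=s,fy=s,interpolation=cv2.INTER_CUBIC)); print(n,s)
c('pics/w1a.png',190,195,420,245)
c('pics/w1b.png',330,10,470,190)
c('pics/w1d.png',50,5,310,160)
E
```

```text
pics/w1a.png 3.4782608695652173
pics/w1b.png 3.3333333333333335
pics/w1d.png 3.076923076923077
```

View pics/w1a.png

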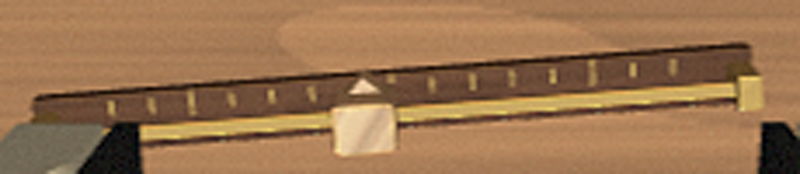

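View pics/w1b.png

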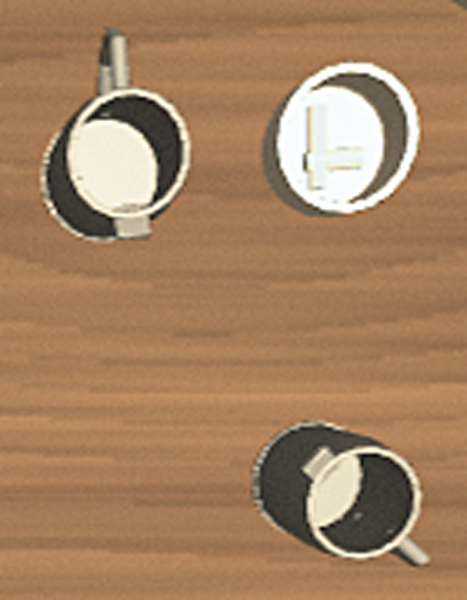

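View pics/w1d.png

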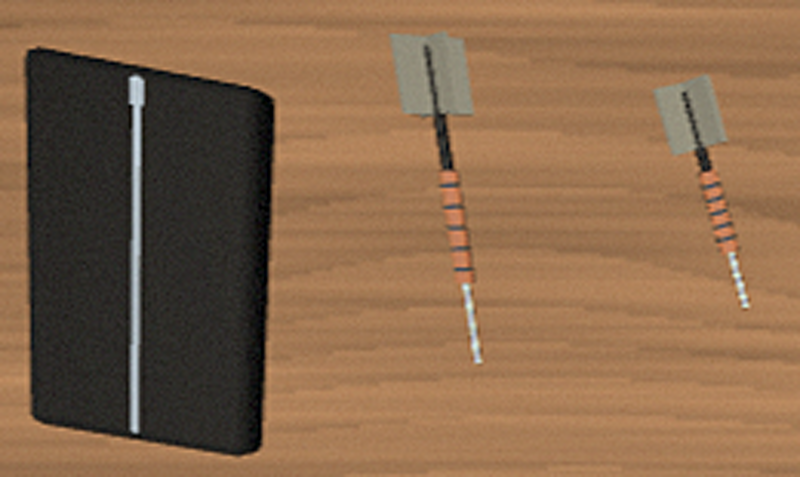

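```bash
cat > m.py <<'E'
from h import *
import pickle
np.set_printoptions(precision=4,suppress=True)
c=cam('wrist',pickle.load(open('w1.pkl','rb')))
A=lambda x,y:(190+x/3.478,195+y/3.478)
B=lambda x,y:(330+x/3.333,10+y/3.333)
D=lambda x,y:(50+x/3.077,5+y/3.077)
def p(n,uv,z): X=onz(c,*uv,z); print(n,np.round(uv,1),X[:2]); return X[:2]
if __name__=='__main__':
    print('cam',-c[3].T@c[4])
    a=p('strip front R top',A(38,96),.010); b=p('strip front L top',A(748,45),.010)
    d=b-a; print('len',np.hypot(*d),'yaw',np.degrees(np.arctan2(-d[0],d[1])))
    a2=p('bar R',A(141,133),.027); b2=p('bar L',A(735,91),.027); d=b2-a2; print('yaw',np.degrees(np.arctan2(-d[0],d[1])))
    for q in((333,104),(390,102),(397,150),(337,156)): p('mk',A(*q),.048)
    p('tri',A(362,90),.010)
    p('jugrim',B(128,152),.08); p('jug l',B(66,152),.08);p('jug r',B(190,152),.08);p('handle',B(113,35),.06);p('lip',B(133,225),.075)
    p('bowl',B(349,138),.036);p('bl',B(278,138),.036);p('br',B(420,138),.036)
    w=[p('wal',D(*q),.024) for q in((28,50),(252,92),(243,452),(33,418))]; 
    zz=[p('zip',D(*q),.024) for q in((136,78),(134,432))]; d=zz[1]-zz[0]; print(np.degrees(np.arctan2(d[1],d[0])))
    for n,f,t,L in(('L',(428,45),(478,362),.155),('S',(686,93),(745,305),.110)):
        # tail end and point
        a=p(n+'fl',D(*f),.018); b=p(n+'tip',D(*t),.001); d=b-a; print(n,np.hypot(*d),np.degrees(np.arctan2(d[1],d[0])))
    for q in((449,172),(466,283)): p('Lbar',D(*q),.009)
    for q in((709,172),(729,252)): p('Sbar',D(*q),.010)
    p('jugB',B(363,502),.08); p('jugBhandle',B(425,560),.06)
E
python3 m.py
```

```text
cam [ 0.5174 -0.0061  0.5724]
strip front R top [200.9 222.6] [ 0.7144 -0.2004]
strip front L top [405.1 207.9] [0.6892 0.1521]
len 0.35345072083738105 yaw 4.09617612394204
bar R [230.5 233.2] [ 0.7277 -0.1464]
bar L [401.3 221.2] [0.7073 0.1425]
yaw 4.03210205263164
mk [285.7 224.9] [ 0.7056 -0.051 ]
mk [302.1 224.3] [ 0.7048 -0.0244]
mk [304.1 238.1] [ 0.7287 -0.0214]
mk [286.9 239.9] [ 0.7316 -0.0497]
tri [294.1 220.9] [ 0.712  -0.0396]
jugrim [368.4  55.6] [0.4532 0.0686]
jug l [349.8  55.6] [0.4533 0.0435]
jug r [387.   55.6] [0.4531 0.0937]
handle [363.9  20.5] [0.4058 0.0637]
lip [369.9  77.5] [0.4808 0.0725]
bowl [434.7  51.4] [0.4413 0.1726]
bl [413.4  51.4] [0.4415 0.1412]
br [456.   51.4] [0.4412 0.204 ]
wal [59.1 21.2] [ 0.4013 -0.3728]
wal [131.9  34.9] [ 0.4189 -0.271 ]
wal [129.  151.9] [ 0.5903 -0.2991]
wal [ 60.7 140.8] [ 0.5728 -0.403 ]
zip [94.2 30.3] [ 0.4131 -0.3246]
zip [ 93.5 145.4] [ 0.58   -0.3531]
-9.706150748406293
Lfl [189.1  19.6] [ 0.3968 -0.1878]
Ltip [205.3 122.6] [ 0.5458 -0.1816]
L 0.1490489838496277 2.387256844610064
Sfl [272.9  35.2] [ 0.4173 -0.0656]
Stip [292.1 104.1] [ 0.5164 -0.0399]
S 0.10232569471724315 14.536566799314658
Lbar [195.9  60.9] [ 0.4525 -0.1858]
Lbar [201.4  97. ] [ 0.5058 -0.1819]
Sbar [280.4  60.9] [ 0.4522 -0.0562]
Sbar [286.9  86.9] [ 0.4903 -0.0471]
jugB [438.9 160.6] [0.5958 0.1772]
jugBhandle [457.5 178. ] [0.626 0.216]
```

Sizes check out: jug rim 50 mm, bowl 62.8 mm, and the marker position agrees in all three views. Targets: bowl (0.632,-0.043), jug (0.625,0.056). Moving to the bowl first.

```bash
cat > go.py <<'E'
import sys
from h import *
np.set_printoptions(precision=4,suppress=True)
x,y,z,yaw=map(float,sys.argv[1:5])
s=r.get_state();T=np.array([x,y,z])
R0=Ro.from_euler('xyz',s['eef_rot'],degrees=True);R1=Ro.from_euler('xyz',[180,0,yaw],degrees=True)
w=(R1*R0.inv()).as_rotvec()
d=T-s['tcp_pos'];n=max(np.linalg.norm(d)/.040,np.linalg.norm(w)/.12)
print('t',round(s['time_s'],2),'d',d,'w',w,'n',round(n,2),'F',np.round(s['contact_force'],1),'g',round(s['gripper_width'],4)); n=int(np.ceil(n)); print(n,'per row',d/n,w/n)
E
python3 go.py 0.4413 0.1726 0.15 -65
```

```text
t 1.7 d [-0.1445  0.1772 -0.2633] w [-0.0081 -0.0182  2.0043] n 16.7 F [-0.1 -0.4 -0.1] g 0.0877
17 per row [-0.0085  0.0104 -0.0155] [-0.0005 -0.0011  0.1179]
```

>>> carry_out(
  plan=[
    [-0.0085,0.0105,-0.0155,0,-0.001,0.118],
    [-0.0085,0.0105,-0.0155,0,-0.001,0.118],
    [-0.0085,0.0105,-0.0155,0,-0.001,0.118],
    [-0.0085,0.0105,-0.0155,0,-0.001,0.118],
    [-0.0085,0.0105,-0.0155,0,-0.001,0.118],
    [-0.0085,0.0105,-0.0155,0,-0.001,0.118],
    [-0.0085,0.0105,-0.0155,0,-0.001,0.118],
    [-0.0085,0.0105,-0.0155,0,-0.001,0.118],
    [-0.0085,0.0105,-0.0155,0,-0.001,0.118],
    [-0.0085,0.0105,-0.0155,0,-0.001,0.118],
    [-0.0085,0.0105,-0.0155,0,-0.001,0.118],
    [-0.0085,0.0105,-0.0155,0,-0.001,0.118],
  ],
)

```text
time_s: 2.7
tcp_pos: [0.477, 0.1152, 0.2204]
eef_rot: [179.6, 0.5, -95.5]
contact_force: [-0.2, 0.7, -0.3]
gripper_width: 0.0875
```

>>> carry_out(
  plan=[
    [-0.0085,0.0105,-0.0155,0,-0.001,0.118],
    [-0.0085,0.0105,-0.0155,0,-0.001,0.118],
    [-0.0085,0.0105,-0.0155,0,-0.001,0.118],
    [-0.0085,0.0105,-0.0155,0,-0.001,0.118],
    [-0.0085,0.0105,-0.0155,0,-0.001,0.118],
    [0,0,0,0,0,0],
  ],
)

```text
time_s: 3.2
tcp_pos: [0.4286, 0.1635, 0.1373]
eef_rot: [179.7, 0.4, -59.8]
contact_force: [0.1, -1.1, -0.8]
gripper_width: 0.0879
```

```bash
python3 go.py 0.4413 0.1726 0.15 -65; python3 - <<'E'
from h import *
import pickle
st=r.get_state(); im=r.capture('wrist'); cv2.imwrite('pics/w2.png',im[:,:,::-1])
c=cam('wrist',st); print(proj(c,[.4413,.1726,.036]),proj(c,[.453,.0686,.08]))
E
```

```text
t 3.2 d [0.0127 0.0091 0.0127] w [-0.0038 -0.0083 -0.0902] n 0.76 F [ 0.1 -1.1 -0.8] g 0.0879
1 per row [0.0127 0.0091 0.0127] [-0.0038 -0.0083 -0.0902]
[298.21426693 196.40083996] [363.01371822  59.78721538]
```

View pics/w2.png

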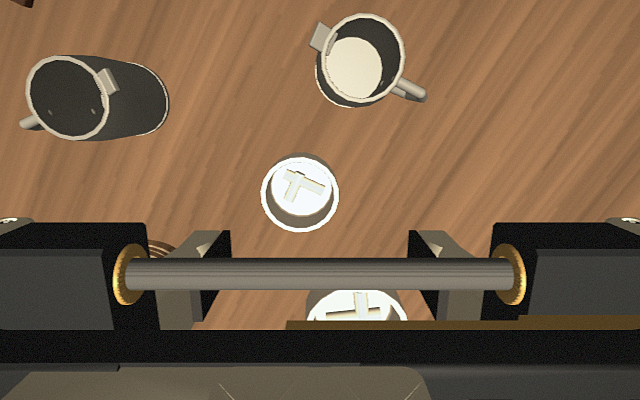

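The small bowl is at (300,194), predicted (298,196), so the position is confirmed to about 1.5 mm. The large bowl at (355,310) stays clear. Descending.

>>> carry_out(
  plan=[
    [0.012,0.009,0,-0.003,-0.008,-0.09],
    [0,0,-0.02,0,0,0],
    [0,0,-0.03,0,0,0],
    [0,0,-0.03,0,0,0],
    [0,0,-0.02,0,0,0],
    [0,0,0,0,0,0],
  ],
)

```text
time_s: 3.75
tcp_pos: [0.4485, 0.1711, 0.0428]
eef_rot: [-179.1, 0.1, -66.7]
contact_force: [-0.6, 0.4, -0.7]
gripper_width: 0.0877
```

```bash
python3 go.py 0.4413 0.1726 0.01 -65
```

```text
t 3.75 d [-0.0072  0.0015 -0.0328] w [-0.0084  0.0128  0.0303] n 0.84 F [-0.6  0.4 -0.7] g 0.0877
1 per row [-0.0072  0.0015 -0.0328] [-0.0084  0.0128  0.0303]
```

>>> carry_out(
  plan=[
    [-0.006,0.0015,0,-0.008,0.012,0.03],
    [0,0,-0.016,0,0,0],
    [0,0,-0.012,0,0,0],
    [0,0,0,0,0,0],
  ],
)

```text
time_s: 4.08
tcp_pos: [0.4455, 0.1727, 0.0195]
eef_rot: [-179.8, 0.0, -65.1]
contact_force: [0.3, 0.4, -0.1]
gripper_width: 0.0876
```

```bash
python3 go.py 0.4413 0.1726 0.01 -65
```

```text
t 4.08 d [-0.0042 -0.0001 -0.0095] w [-0.0016  0.0033  0.0019] n 0.26 F [ 0.3  0.4 -0.1] g 0.0876
1 per row [-0.0042 -0.0001 -0.0095] [-0.0016  0.0033  0.0019]
```

>>> carry_out(
  plan=[
    [-0.003,0,-0.006,0,0.003,0],
    [-0.001,0,-0.003,0,0,0],
    [0,0,0,0,0,0],
  ],
)

```text
time_s: 4.33
tcp_pos: [0.4433, 0.1742, 0.014]
eef_rot: [-179.7, 0.2, -65.1]
contact_force: [-0.5, -0.4, 0.6]
gripper_width: 0.0876
```

>>> carry_out(
  plan=[
    [0,0,0,0,0,0],
    [0,0,0,0,0,0],
    [0,0,0,0,0,0],
    [0,0,0,0,0,0],
    [0,0,0,0,0,0],
    [0,0,0,0,0,0],
  ],
  fingers=0.6,
  force=15,
)

```text
time_s: 4.83
tcp_pos: [0.4439, 0.1749, 0.0163]
eef_rot: [-179.6, 0.2, -65.1]
contact_force: [0.3, -0.3, -2.2]
gripper_width: 0.0624
```

```bash
python3 go.py 0.4413 0.1726 0.01 -65
```

```text
t 4.83 d [-0.0026 -0.0023 -0.0063] w [-0.0066  0.0056  0.0012] n 0.18 F [ 0.3 -0.3 -2.2] g 0.0624
1 per row [-0.0026 -0.0023 -0.0063] [-0.0066  0.0056  0.0012]
```

>>> carry_out(
  plan=[
    [0,0,0.01,0,0,0],
    [0,0,0.03,0,0,0],
    [0,0,0.04,0,0,0],
    [0,0,0.04,0,0,0],
    [0,0,0.03,0,0,0.06],
    [0,0,0.01,0,0,0.1],
    [0,0,0,0,0,0.05],
  ],
)

```text
time_s: 5.42
tcp_pos: [0.4403, 0.1714, 0.1813]
eef_rot: [180.0, -0.1, -52.7]
contact_force: [0.6, 0.1, -3.3]
gripper_width: 0.0625
```

```bash
python3 go.py 0.632 -0.043 0.15 4
```

```text
t 5.42 d [ 0.1917 -0.2144 -0.0313] w [0.0009 0.0011 0.9901] n 8.25 F [ 0.6  0.1 -3.3] g 0.0625
9 per row [ 0.0213 -0.0238 -0.0035] [0.0001 0.0001 0.11  ]
```

>>> carry_out(
  plan=[
    [0.012,-0.013,0,0,0,0.08],
    [0.021,-0.024,0,0,0,0.11],
    [0.021,-0.024,0,0,0,0.11],
    [0.021,-0.024,0,0,0,0.11],
    [0.021,-0.024,0,0,0,0.11],
    [0.021,-0.024,0,0,0,0.11],
    [0.021,-0.024,-0.01,0,0,0.11],
    [0.021,-0.024,-0.01,0,0,0.11],
    [0.015,-0.016,-0.01,0,0,0.08],
    [0.008,-0.008,0,0,0,0.03],
    [0,0,0,0,0,0],
  ],
)

```text
time_s: 6.33
tcp_pos: [0.6276, -0.0429, 0.15]
eef_rot: [-179.6, 0.1, 5.3]
contact_force: [0.6, 0.6, -1.3]
gripper_width: 0.0623
```

```bash
python3 go.py 0.632 -0.043 0.017 4
```

```text
t 6.33 d [ 0.0044 -0.0001 -0.133 ] w [-0.0073 -0.0029 -0.0234] n 3.33 F [ 0.6  0.6 -1.3] g 0.0623
4 per row [ 0.0011 -0.     -0.0333] [-0.0018 -0.0007 -0.0058]
```

>>> carry_out(
  plan=[
    [0.004,0,-0.02,-0.007,-0.003,-0.023],
    [0,0,-0.03,0,0,0],
    [0,0,-0.03,0,0,0],
    [0,0,-0.02,0,0,0],
    [0,0,-0.01,0,0,0],
    [0,0,0,0,0,0],
    [0,0,0,0,0,0],
  ],
)

```text
time_s: 6.92
tcp_pos: [0.6298, -0.0428, 0.0355]
eef_rot: [-180.0, 0.1, 3.5]
contact_force: [0.8, -0.3, -0.4]
gripper_width: 0.0627
```

```bash
python3 go.py 0.632 -0.043 0.017 4;  python3 - <<'E'
from h import *
st=r.get_state(); im=r.capture('wrist'); cv2.imwrite('pics/w3.png',im[:,:,::-1])
c=cam('wrist',st); print(proj(c,[.7177,-.0366,.048]),proj(c,[.632,-.043,.05]))
E
```

```text
t 6.92 d [ 0.0022 -0.0002 -0.0185] w [ 0.     -0.0013  0.0083] n 0.47 F [ 0.8 -0.3 -0.4] g 0.0627
1 per row [ 0.0022 -0.0002 -0.0185] [ 0.     -0.0013  0.0083]
[316.22315072  54.81333024] [319.1965935  255.27026216]
```

View pics/w3.png

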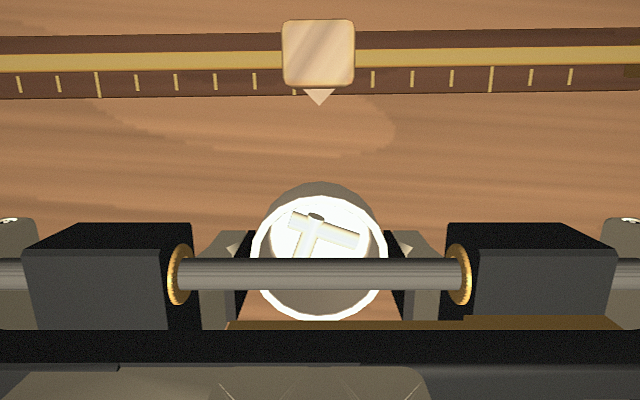

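The marker is at (318,53), predicted (316,55), and the bowl rim centre is about (319,257), so it sits under the grasp axis and in line. Lowering and releasing.

>>> carry_out(
  plan=[
    [0.002,0,-0.008,0,0,0],
    [0,0,-0.006,0,0,0],
    [0,0,-0.003,0,0,0],
    [0,0,0,0,0,0],
  ],
)

```text
time_s: 7.3
tcp_pos: [0.6352, -0.0417, 0.0221]
eef_rot: [-179.9, -0.4, 3.6]
contact_force: [-0.1, -0.0, -1.7]
gripper_width: 0.0624
```

```bash
python3 go.py 0.632 -0.043 0.017 4
```

```text
t 7.3 d [-0.0032 -0.0013 -0.0051] w [-0.0016  0.0069  0.0076] n 0.15 F [-0.1 -0.  -1.7] g 0.0624
1 per row [-0.0032 -0.0013 -0.0051] [-0.0016  0.0069  0.0076]
```

>>> carry_out(
  plan=[
    [-0.0025,-0.001,-0.003,0,0.006,0],
    [0,0,-0.002,0,0,0],
    [0,0,0,0,0,0],
  ],
)

```text
time_s: 7.55
tcp_pos: [0.6331, -0.0427, 0.0175]
eef_rot: [-179.9, -0.1, 3.6]
contact_force: [-0.7, -0.2, -2.1]
gripper_width: 0.0628
```

```bash
python3 go.py 0.632 -0.043 0.017 4
```

```text
t 7.55 d [-0.0011 -0.0003 -0.0005] w [-0.0018  0.0019  0.0076] n 0.07 F [-0.7 -0.2 -2.1] g 0.0628
1 per row [-0.0011 -0.0003 -0.0005] [-0.0018  0.0019  0.0076]
```

>>> carry_out(
  plan=[
    [-0.001,0,-0.0015,0,0,0],
    [0,0,-0.0015,0,0,0],
    [0,0,0,0,0,0],
  ],
)

```text
time_s: 7.8
tcp_pos: [0.633, -0.0429, 0.0165]
eef_rot: [-179.9, -0.3, 3.6]
contact_force: [-0.6, 0.1, -1.6]
gripper_width: 0.0627
```

>>> carry_out(
  plan=[
    [0,0,0,0,0,0],
    [0,0,0,0,0,0],
    [0,0,0,0,0,0],
    [0,0,0,0,0,0],
  ],
  fingers=-0.8,
)

```text
time_s: 8.13
tcp_pos: [0.6337, -0.0429, 0.0173]
eef_rot: [-179.9, -0.4, 3.6]
contact_force: [0.6, 0.7, 0.3]
gripper_width: 0.0778
```

>>> carry_out(
  plan=[
    [0,0,0.01,0,0,0],
    [0,0,0.03,0,0,0],
    [0,0,0.03,0,0,0],
    [0,0,0.03,0,0,0],
    [0,0,0.03,0,0,0],
    [0,0,0.03,0,0,0],
    [0,0,0,0,0,0],
  ],
)

```text
time_s: 8.72
tcp_pos: [0.6305, -0.0441, 0.1859]
eef_rot: [180.0, -0.1, 3.6]
contact_force: [1.1, 0.3, 0.7]
gripper_width: 0.0793
```

```bash
python3 - <<'E'
from h import *
import pickle
st=r.get_state(); im=r.capture('wrist'); cv2.imwrite('pics/w4.png',im[:,:,::-1]);pickle.dump(dict(tcp_pos=st['tcp_pos'],eef_rot=st['eef_rot']),open('w4.pkl','wb'))
c=cam('wrist',st); print(st['tcp_pos'],proj(c,[.7177,-.0366,.048]),proj(c,[.632,-.043,.036]))
E
python3 go.py 0.453 0.0686 0.13 6
```

```text
[ 0.63051414 -0.04411677  0.18585022] [316.06610066  81.08000308] [317.51265748 179.88196834]
t 8.77 d [-0.1765  0.1125 -0.0534] w [ 0.0001 -0.0011  0.0421] n 5.4 F [-0.  -0.8  1.2] g 0.0788
6 per row [-0.0294  0.0188 -0.0089] [ 0.     -0.0002  0.007 ]
```

View pics/w4.png

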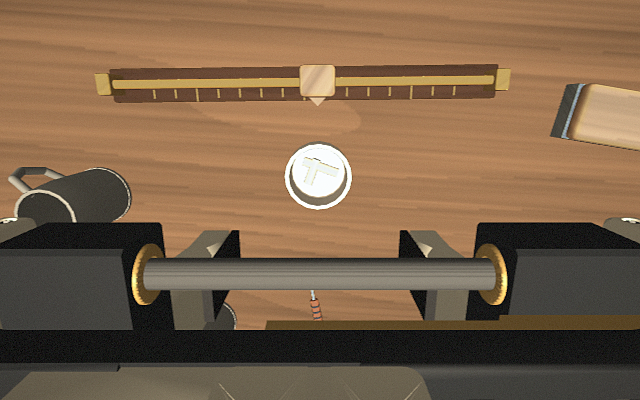

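```bash
python3 - <<'E'
from h import *
import pickle
np.set_printoptions(precision=4,suppress=True)
c=cam('wrist',pickle.load(open('w4.pkl','rb')))
im=cv2.imread('pics/w4.png'); hsv=cv2.cvtColor(im,cv2.COLOR_BGR2HSV)
sub=im[130:222,270:365]; cv2.imwrite('pics/w4b.png',cv2.resize(sub,None,fx=6,fy=6,interpolation=cv2.INTER_CUBIC))
m=((hsv[...,1]<50)&(hsv[...,2]>90)).astype('uint8'); m[:130]=0;m[215:]=0;m[:,:270]=0;m[:,365:]=0
k=max(cv2.findContours(m,0,1)[0],key=cv2.contourArea); print(cv2.boundingRect(k),cv2.fitEllipse(cv2.convexHull(k)))
print(onz(c,318.5,175.5,.036),onz(c,285,175.5,.036),onz(c,352,175.5,.036))
a=onz(c,115,102,.01);b=onz(c,495,97.5,.01);print(a,b)
print('marker',onz(c,317.5,80,.048),[onz(c,*q,.048)[:2] for q in((300,66),(335,66),(335,95),(301,97))])
sub=im[55:125,250:390]; cv2.imwrite('pics/w4c.png',cv2.resize(sub,None,fx=5,fy=5,interpolation=cv2.INTER_CUBIC))
E
```

```text
(285, 143, 67, 67) ((317.8034973144531, 176.12246704101562), (65.6441421508789, 66.5462875366211), 93.24982452392578)
[ 0.6362 -0.0437  0.036 ] [ 0.6343 -0.0129  0.036 ] [ 0.6381 -0.0744  0.036 ]
[0.6895 0.1521 0.01  ] [ 0.7159 -0.2052  0.01  ]
marker [ 0.7186 -0.0377  0.048 ] [array([ 0.7286, -0.0228]), array([ 0.7303, -0.0513]), array([ 0.7077, -0.053 ]), array([ 0.7043, -0.0248])]
```

View pics/w4b.png

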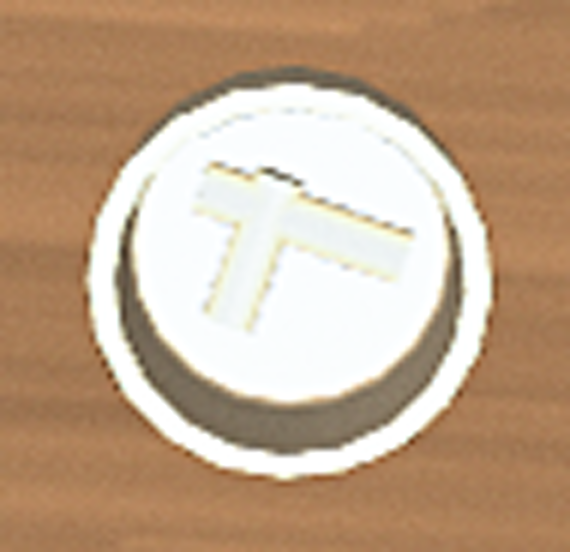

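View pics/w4c.png

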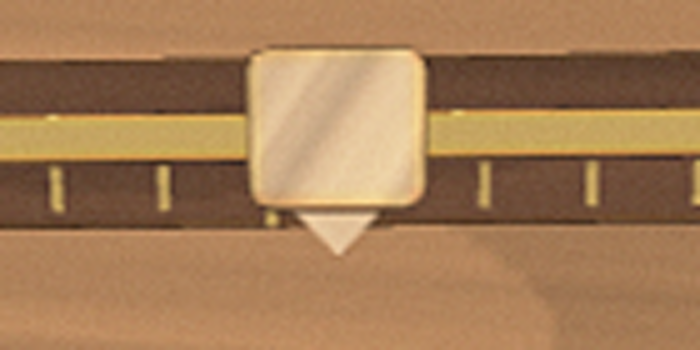

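The bowl measures at (0.635,-0.044), a gap of about 38 mm and in line with the marker within 1 mm, which is good. The jug target is now (0.628,0.055). Going to the jug.

>>> carry_out(
  plan=[
    [-0.015,0.01,0,0,0,0.01],
    [-0.03,0.019,0,0,0,0.01],
    [-0.03,0.019,0,0,0,0.01],
    [-0.03,0.019,0,0,0,0.01],
    [-0.03,0.019,0,0,0,0.01],
    [-0.02,0.014,0,0,0,0],
    [-0.01,0.008,0,0,0,0],
    [0,0,0,0,0,0],
  ],
  fingers=-1,
)

```text
time_s: 9.43
tcp_pos: [0.456, 0.0647, 0.1828]
eef_rot: [-180.0, 0.1, 6.3]
contact_force: [-0.1, -0.2, -1.3]
gripper_width: 0.0874
```

```bash
python3 - <<'E'
from h import *
import pickle
st=r.get_state(); im=r.capture('wrist'); cv2.imwrite('pics/w5.png',im[:,:,::-1]);pickle.dump(dict(tcp_pos=st['tcp_pos'],eef_rot=st['eef_rot']),open('w5.pkl','wb'))
c=cam('wrist',st); print(st['tcp_pos'],proj(c,[.453,.0686,.08]))
E
python3 go.py 0.453 0.0686 0.1 6
```

```text
[0.45601697 0.06468961 0.18275299] [313.45973544 197.33243279]
t 9.48 d [-0.0039  0.0042 -0.0829] w [-0.0002 -0.0012 -0.0063] n 2.08 F [-0.3  0.4  1.3] g 0.0875
3 per row [-0.0013  0.0014 -0.0276] [-0.0001 -0.0004 -0.0021]
```

View pics/w5.png

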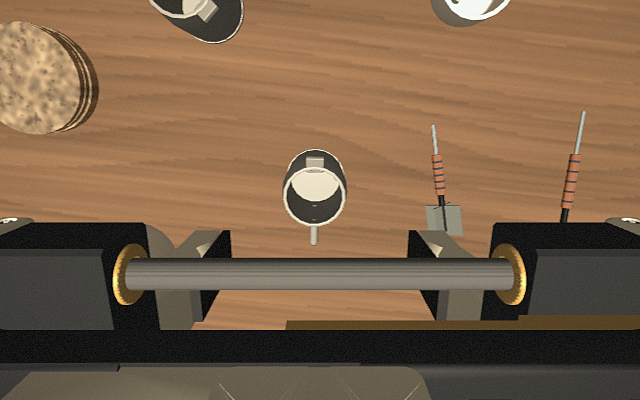

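Jug rim centre is (315,195), predicted (313,197), and the handle is aligned at (313,236). Descending.

>>> carry_out(
  plan=[
    [-0.003,0.004,-0.01,0,0,0],
    [0,0,-0.03,0,0,0],
    [0,0,-0.03,0,0,0],
    [0,0,-0.03,0,0,0],
    [0,0,-0.025,0,0,0],
    [0,0,-0.01,0,0,0],
    [0,0,0,0,0,0],
  ],
)

```text
time_s: 10.07
tcp_pos: [0.4572, 0.0669, 0.0405]
eef_rot: [-179.9, -0.2, 6.1]
contact_force: [-0.0, -0.7, -0.1]
gripper_width: 0.0876
```

```bash
python3 go.py 0.453 0.0686 0.022 6
```

```text
t 10.07 d [-0.0042  0.0017 -0.0185] w [-0.0018  0.0035 -0.0021] n 0.48 F [-0.  -0.7 -0.1] g 0.0876
1 per row [-0.0042  0.0017 -0.0185] [-0.0018  0.0035 -0.0021]
```

>>> carry_out(
  plan=[
    [-0.003,0.001,-0.008,0,0.003,0],
    [0,0,-0.007,0,0,0],
    [0,0,-0.002,0,0,0],
    [0,0,0,0,0,0],
  ],
)

```text
time_s: 10.4
tcp_pos: [0.4549, 0.0671, 0.021]
eef_rot: [-180.0, 0.1, 6.0]
contact_force: [0.1, 1.0, -0.4]
gripper_width: 0.0877
```

>>> carry_out(
  plan=[
    [0,0,0,0,0,0],
    [0,0,0,0,0,0],
    [0,0,0,0,0,0],
    [0,0,0,0,0,0],
    [0,0,0,0,0,0],
    [0,0,0,0,0,0],
  ],
  fingers=0.6,
  force=18,
)

```text
time_s: 10.9
tcp_pos: [0.457, 0.0683, 0.0236]
eef_rot: [-179.8, -0.2, 6.0]
contact_force: [0.5, -0.3, -1.6]
gripper_width: 0.0563
```

```bash
python3 go.py 0.453 0.0686 0.022 6
```

```text
t 10.9 d [-0.004   0.0003 -0.0016] w [-0.0035  0.0037 -0.0004] n 0.11 F [ 0.5 -0.3 -1.6] g 0.0563
1 per row [-0.004   0.0003 -0.0016] [-0.0035  0.0037 -0.0004]
```

>>> carry_out(
  plan=[
    [0,0,0.01,0,0,0],
    [0,0,0.03,0,0,0],
    [0,0,0.03,0,0,0],
    [0.015,-0.001,0.01,0,0,0],
    [0.03,-0.002,0,0,0,0],
    [0.03,-0.002,0,0,0,0],
    [0.03,-0.002,0,0,0,0],
    [0.03,-0.002,0,0,0,0],
    [0.02,-0.001,0,0,0,0],
    [0.01,0,0,0,0,0],
    [0,0,0,0,0,0],
  ],
)

```text
time_s: 11.82
tcp_pos: [0.6253, 0.0557, 0.1078]
eef_rot: [-179.8, -0.1, 6.1]
contact_force: [-0.0, -0.9, -1.4]
gripper_width: 0.057
```

```bash
python3 go.py 0.628 0.055 0.024 4; python3 - <<'E'
from h import *
import pickle
st=r.get_state(); im=r.capture('wrist'); cv2.imwrite('pics/w6.png',im[:,:,::-1]);pickle.dump(dict(tcp_pos=st['tcp_pos'],eef_rot=st['eef_rot']),open('w6.pkl','wb'))
c=cam('wrist',st); t=st['tcp_pos'];print(st['tcp_pos'],proj(c,t+[0,0,.0565]),proj(c,[.635,-.0437,.036]),np.hypot(*(proj(c,t+[0.01,0,.0565])-proj(c,t+[0,0,.0565]))))
E
```

```text
t 11.82 d [ 0.0027 -0.0007 -0.0838] w [-0.0034  0.002  -0.036 ] n 2.1 F [-0.  -0.9 -1.4] g 0.057
3 per row [ 0.0009 -0.0002 -0.0279] [-0.0011  0.0007 -0.012 ]
[0.62534385 0.05569212 0.10777662] [317.88054562 313.48827675] [460.93856272 207.1131574 ] 26.324688894687817
```

View pics/w6.png

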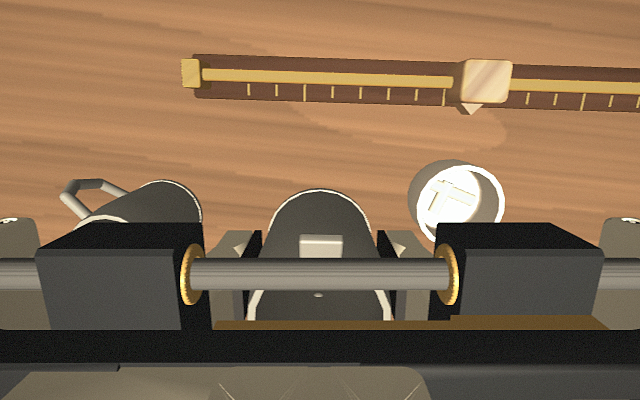

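```bash
python3 - <<'E'
from h import *
import pickle
s=pickle.load(open('w6.pkl','rb'));c=cam('wrist',s); f=c[3].T[:,1]
X=onz(c,318,189.5,s['tcp_pos'][2]-.0235);print(X, X-s['tcp_pos'])
for v in(457,461): print(onz(c,v,202,.036))
E
```

```text
[0.64898132 0.05860147 0.08427662] [ 0.02363747  0.00290935 -0.0235    ]
[ 0.63838779 -0.04017049  0.036     ]
[ 0.63868364 -0.04295457  0.036     ]
```

The jug sits about 4 mm behind the TCP in x, so I aim the TCP at x = 0.632.

>>> carry_out(
  plan=[
    [0.006,-0.001,-0.01,-0.003,0.002,-0.02],
    [0,0,-0.025,0,0,0],
    [0,0,-0.025,0,0,0],
    [0,0,-0.008,0,0,0],
    [0,0,0,0,0,0],
    [0,0,0,0,0,0],
  ],
)

```text
time_s: 12.37
tcp_pos: [0.6268, 0.0544, 0.0361]
eef_rot: [-180.0, 0.2, 4.6]
contact_force: [0.6, -0.6, -1.2]
gripper_width: 0.0563
```

```bash
python3 go.py 0.632 0.055 0.023 4
```

```text
t 12.37 d [ 0.0052  0.0006 -0.0131] w [ 0.0002 -0.003  -0.011 ] n 0.35 F [ 0.6 -0.6 -1.2] g 0.0563
1 per row [ 0.0052  0.0006 -0.0131] [ 0.0002 -0.003  -0.011 ]
```

>>> carry_out(
  plan=[
    [0.004,0,-0.005,0,-0.003,0],
    [0.001,0,-0.004,0,0,0],
    [0,0,-0.002,0,0,0],
    [0,0,0,0,0,0],
  ],
)

```text
time_s: 12.7
tcp_pos: [0.6338, 0.0553, 0.0276]
eef_rot: [-180.0, -0.3, 4.7]
contact_force: [-0.7, 0.1, -1.4]
gripper_width: 0.0567
```

```bash
python3 go.py 0.632 0.055 0.023 4
```

```text
t 12.7 d [-0.0018 -0.0003 -0.0046] w [-0.0011  0.0048 -0.0117] n 0.12 F [-0.7  0.1 -1.4] g 0.0567
1 per row [-0.0018 -0.0003 -0.0046] [-0.0011  0.0048 -0.0117]
```

>>> carry_out(
  plan=[
    [-0.001,0,-0.002,0,0.004,0],
    [0,0,-0.0015,0,0,0],
    [0,0,-0.0015,0,0,0],
    [0,0,0,0,0,0],
  ],
)

```text
time_s: 13.03
tcp_pos: [0.6337, 0.0556, 0.0237]
eef_rot: [-179.9, -0.2, 4.7]
contact_force: [-0.4, -1.0, -0.8]
gripper_width: 0.0566
```

```bash
python3 go.py 0.632 0.055 0.023 4
```

```text
t 13.03 d [-0.0017 -0.0006 -0.0007] w [-0.002   0.0028 -0.0116] n 0.1 F [-0.4 -1.  -0.8] g 0.0566
1 per row [-0.0017 -0.0006 -0.0007] [-0.002   0.0028 -0.0116]
```

>>> carry_out(
  plan=[
    [-0.001,0,-0.0015,0,0.002,0],
    [0,0,-0.001,0,0,0],
    [0,0,0,0,0,0],
  ],
)

```text
time_s: 13.28
tcp_pos: [0.6337, 0.0557, 0.0239]
eef_rot: [-179.9, -0.2, 4.7]
contact_force: [0.4, -0.0, -2.5]
gripper_width: 0.0566
```

>>> carry_out(
  plan=[
    [0,0,0,0,0,0],
    [0,0,0,0,0,0],
    [0,0,0,0,0,0],
    [0,0,0,0,0,0],
  ],
  fingers=-0.64,
)

```text
time_s: 13.62
tcp_pos: [0.6345, 0.0559, 0.0246]
eef_rot: [-179.9, -0.3, 4.7]
contact_force: [-0.3, 0.4, -0.8]
gripper_width: 0.0712
```

>>> carry_out(
  plan=[
    [0,0,0.008,0,0,0],
    [0,0,0.02,0,0,0],
    [0,0,0.03,0,0,0],
    [0,0,0.03,0,0,0],
    [0,0,0.03,0,0,0],
    [0,0,0.03,0,0,0],
    [-0.02,0,0.03,0,0,0],
    [-0.03,-0.02,0.02,0,0,0],
    [-0.02,-0.02,0,0,0,0],
    [0,0,0,0,0,0],
  ],
)

```text
time_s: 14.45
tcp_pos: [0.5601, 0.0138, 0.2344]
eef_rot: [180.0, -0.2, 4.8]
contact_force: [-0.4, 0.3, -0.9]
gripper_width: 0.0719
```

```bash
python3 - <<'E'
from h import *
import pickle
st=r.get_state(); im=r.capture('wrist'); cv2.imwrite('pics/w7.png',im[:,:,::-1]);pickle.dump(dict(tcp_pos=st['tcp_pos'],eef_rot=st['eef_rot']),open('w7.pkl','wb'))
c=cam('wrist',st); print(st['tcp_pos'],proj(c,[.628,.055,.08]),proj(c,[.635,-.0437,.036]),proj(c,[.7177,-.0366,.048]))
E
```

```text
[0.56009939 0.01377766 0.23438589] [278.58138439 102.25591795] [381.55328415 103.87853637] [387.92790227   9.8105819 ]
```

View pics/w7.png

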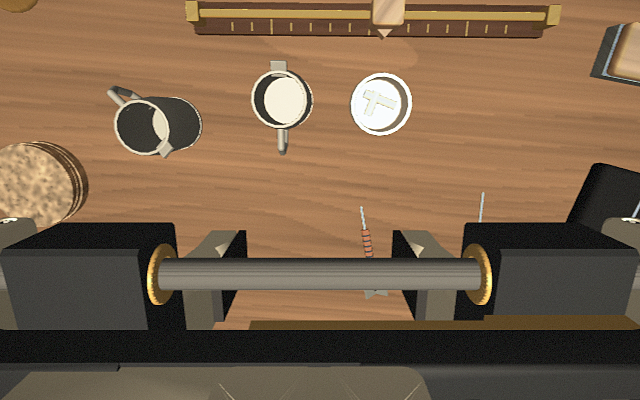

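```bash
python3 - <<'E'
from h import *
import pickle
c=cam('wrist',pickle.load(open('w7.pkl','rb')))
im=cv2.imread('pics/w7.png'); cv2.imwrite('pics/w7b.png',cv2.resize(im[0:160,240:420],None,fx=3.75,fy=3.75,interpolation=cv2.INTER_CUBIC))
E
```

```text
(no output)
```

View pics/w7b.png

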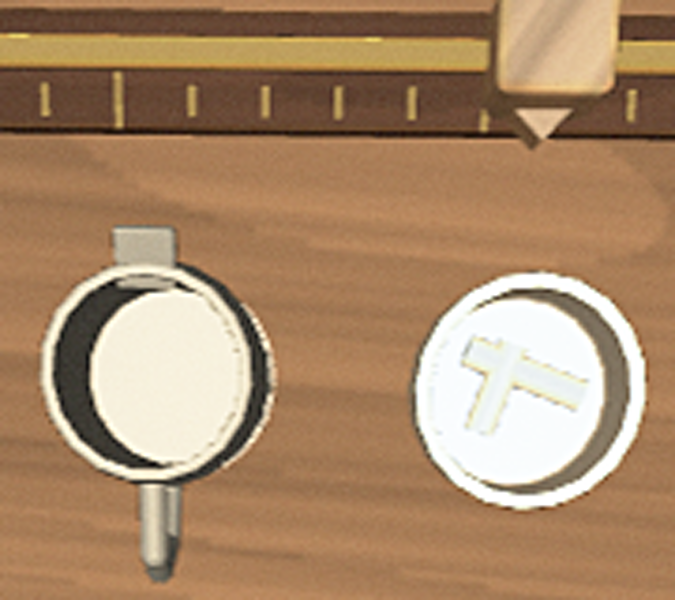

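```bash
python3 - <<'E'
from h import *
import pickle
np.set_printoptions(precision=4,suppress=True)
c=cam('wrist',pickle.load(open('w7.pkl','rb')))
P=lambda x,y,z:onz(c,240+x/3.75,y/3.75,z)
j=P(148.5,372,.08);b=P(530,389.5,.036);a1=P(0,131,.01);a2=P(670,138,.01)
d=(a2-a1)[:2];d/=np.hypot(*d);n=np.array([-d[1],d[0]])
print(j,b,'jug dia',P(256,372,.08)-P(42,372,.08))
print('yaw',np.degrees(np.arctan2(d[0],-d[1])))
for k in(j,b): print('dist to strip',abs(n@(k-a1)[:2]),'along',d@(k-a1)[:2])
print('centre distance',np.hypot(*(j-b)[:2]))
print('tri',P(543,132,.01), d@(P(543,132,.01)-a1)[:2], d@(P(555,91,.048)-a1)[:2])
E
python3 go.py 0.4795 -0.184 0.15 2.5
```

```text
[0.6307 0.0542 0.08  ] [ 0.635  -0.0435  0.036 ] jug dia [ 0.0042 -0.0502  0.    ]
yaw 4.236423269269659
dist to strip 0.0644903922128489 along 0.0472974682681152
dist to strip 0.06740202421568962 along 0.14506950766527402
centre distance 0.09781538370215362
tri [ 0.7037 -0.0427  0.01  ] 0.14940536189913756 0.14512347600695708
t 14.5 d [-0.0825 -0.1986 -0.0851] w [ 0.0002  0.0058 -0.0407] n 5.78 F [0.8 0.5 1.2] g 0.0718
6 per row [-0.0137 -0.0331 -0.0142] [ 0.      0.001  -0.0068]
```

Jug–bowl gap is about 39 mm, level within 3 mm, and the bowl–strip gap is about 37 mm, which is good. Now the long dart.

>>> carry_out(
  plan=[
    [-0.007,-0.018,-0.005,0,0,-0.007],
    [-0.014,-0.033,-0.012,0,0.001,-0.007],
    [-0.014,-0.033,-0.012,0,0.001,-0.007],
    [-0.014,-0.033,-0.012,0,0.001,-0.007],
    [-0.014,-0.033,-0.012,0,0.001,-0.007],
    [-0.012,-0.028,-0.012,0,0,-0.007],
    [-0.006,-0.016,-0.01,0,0,0],
    [0,0,0,0,0,0],
  ],
  fingers=-0.1,
)

```text
time_s: 15.17
tcp_pos: [0.4806, -0.1836, 0.1604]
eef_rot: [-179.9, -0.5, 2.6]
contact_force: [-0.6, 0.3, 0.5]
gripper_width: 0.0481
```

```bash
python3 go.py 0.479 -0.184 0.05 3;python3 - <<'E'
from h import *
import pickle
st=r.get_state(); im=r.capture('wrist'); cv2.imwrite('pics/w8.png',im[:,:,::-1]);pickle.dump(dict(tcp_pos=st['tcp_pos'],eef_rot=st['eef_rot']),open('w8.pkl','wb'))
E
```

```text
t 15.17 d [-0.0016 -0.0004 -0.1104] w [-0.0014  0.0083  0.0066] n 2.76 F [-0.6  0.3  0.5] g 0.0481
3 per row [-0.0005 -0.0001 -0.0368] [-0.0005  0.0028  0.0022]
```

View pics/w8.png

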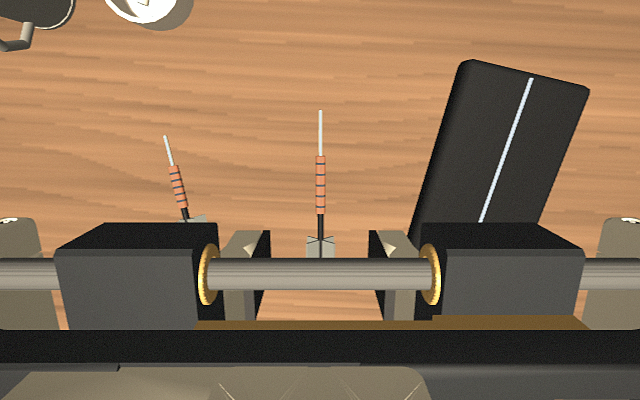

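```bash
python3 - <<'E'
from h import *
import pickle
np.set_printoptions(precision=4,suppress=True)
c=cam('wrist',pickle.load(open('w8.pkl','rb')))
f=lambda u,v,z:onz(c,u,v,z)[:2]
def dart(bt,bf,tip,zt,zf,o):
    a,b,t=f(*bt,zt),f(*bf,zf),f(*tip,.001); m=(a+b)/2; d=t-a; d2=b-a
    print('barrel',a,b,np.hypot(*d2),'mid',m,'tip',t,'yaw',np.degrees(np.arctan2(d[1],d[0])),np.degrees(np.arctan2(d2[1],d2[0])))
dart((320.5,214),(320.5,156),(320.5,110),.011,.005,.009)
dart((184.5,207),(172.5,166),(165,136),.012,.006,.006)
for u,v in((531,80),(481,221)): print('zip',f(u,v,.024))
w=[f(*q,.024) for q in((461,62),(588,88))]; print('far corners',w)
E
```

```text
barrel [ 0.4505 -0.1865] [ 0.5047 -0.184 ] 0.054203501521792645 mid [ 0.4776 -0.1853] tip [ 0.5458 -0.1821] yaw 2.615343025152868 2.614201959944897
barrel [ 0.452  -0.0587] [ 0.4893 -0.0473] 0.03907594947489601 mid [ 0.4706 -0.053 ] tip [ 0.5161 -0.04  ] yaw 16.217607475231333 16.926005468865267
zip [ 0.5776 -0.3537]
zip [ 0.4546 -0.3326]
far corners [array([ 0.5889, -0.2942]), array([ 0.5735, -0.4019])]
```

Long dart barrel is 54 mm (correct), with its middle at (0.4776,-0.1853) and yaw 2.6°. Descending.

>>> carry_out(
  plan=[
    [-0.003,-0.0015,-0.02,-0.001,0.008,0],
    [0,0,-0.03,0,0,0],
    [0,0,-0.03,0,0,0],
    [0,0,-0.03,0,0,0],
    [0,0,-0.015,0,0,0],
    [0,0,0,0,0,0],
    [0,0,0,0,0,0],
  ],
)

```text
time_s: 15.8
tcp_pos: [0.4877, -0.1814, 0.0365]
eef_rot: [179.9, -0.6, 2.8]
contact_force: [0.2, 0.2, 0.5]
gripper_width: 0.0481
```

```bash
python3 go.py 0.4776 -0.1853 0.003 2.6
```

```text
t 15.8 d [-0.0101 -0.0039 -0.0335] w [ 0.002   0.0113 -0.0041] n 0.88 F [0.2 0.2 0.5] g 0.0481
1 per row [-0.0101 -0.0039 -0.0335] [ 0.002   0.0113 -0.0041]
```

>>> carry_out(
  plan=[
    [-0.007,-0.003,-0.01,0.002,0.01,0],
    [-0.002,-0.001,-0.01,0,0,0],
    [0,0,-0.007,0,0,0],
    [0,0,0,0,0,0],
  ],
)

```text
time_s: 16.13
tcp_pos: [0.4821, -0.1847, 0.0109]
eef_rot: [180.0, -0.4, 3.0]
contact_force: [-0.1, -0.5, 0.6]
gripper_width: 0.0484
```

```bash
python3 go.py 0.4776 -0.1853 0.003 2.6
```

```text
t 16.13 d [-0.0045 -0.0006 -0.0079] w [ 0.0002  0.0071 -0.0066] n 0.23 F [-0.1 -0.5  0.6] g 0.0484
1 per row [-0.0045 -0.0006 -0.0079] [ 0.0002  0.0071 -0.0066]
```

>>> carry_out(
  plan=[
    [-0.004,-0.0005,-0.003,0,0.006,-0.004],
    [-0.001,0,-0.003,0,0,0],
    [0,0,-0.001,0,0,0],
    [0,0,0,0,0,0],
  ],
)

```text
time_s: 16.47
tcp_pos: [0.4773, -0.1855, 0.0042]
eef_rot: [180.0, -0.1, 2.7]
contact_force: [0.2, -0.0, 0.6]
gripper_width: 0.0482
```

```bash
python3 go.py 0.4776 -0.1853 0.003 2.6
```

```text
t 16.47 d [ 0.0003  0.0002 -0.0012] w [ 0.0004  0.0023 -0.0018] n 0.03 F [ 0.2 -0.   0.6] g 0.0482
1 per row [ 0.0003  0.0002 -0.0012] [ 0.0004  0.0023 -0.0018]
```

Close.

>>> carry_out(
  plan=[
    [0,0,-0.001,0,0,0],
    [0,0,-0.0005,0,0,0],
    [0,0,-0.0005,0,0,0],
    [0,0,-0.0005,0,0,0],
    [0,0,0,0,0,0],
    [0,0,0,0,0,0],
    [0,0,0,0,0,0],
  ],
  fingers=1,
  force=12,
)

```text
time_s: 17.05
tcp_pos: [0.478, -0.1856, 0.0023]
eef_rot: [180.0, -0.2, 2.7]
contact_force: [-0.5, -1.0, 0.4]
gripper_width: 0.0081
```

>>> carry_out(
  plan=[
    [0,0,0.005,0,0,0],
    [0,0,0.02,0,0,0],
    [0,0,0.03,0,0,0],
    [0,0,0.03,0,0,0],
    [0,0,0.03,0,0,0],
    [0,0,0.015,0,0,0],
    [0,0,0,0,0,0],
  ],
)

```text
time_s: 17.63
tcp_pos: [0.4748, -0.1857, 0.1385]
eef_rot: [179.9, 0.1, 2.7]
contact_force: [0.1, 0.2, -0.2]
gripper_width: 0.0084
```

```bash
python3 go.py 0.5048 -0.309 0.1 -9.7;python3 - <<'E'
from h import *
import pickle
st=r.get_state(); im=r.capture('wrist'); cv2.imwrite('pics/w9.png',im[:,:,::-1]);pickle.dump(dict(tcp_pos=st['tcp_pos'],eef_rot=st['eef_rot']),open('w9.pkl','wb'))
E
```

```text
t 17.63 d [ 0.03   -0.1233 -0.0385] w [ 0.0008 -0.0015 -0.2165] n 3.31 F [ 0.1  0.2 -0.2] g 0.0084
4 per row [ 0.0075 -0.0308 -0.0096] [ 0.0002 -0.0004 -0.0541]
```

View pics/w9.png

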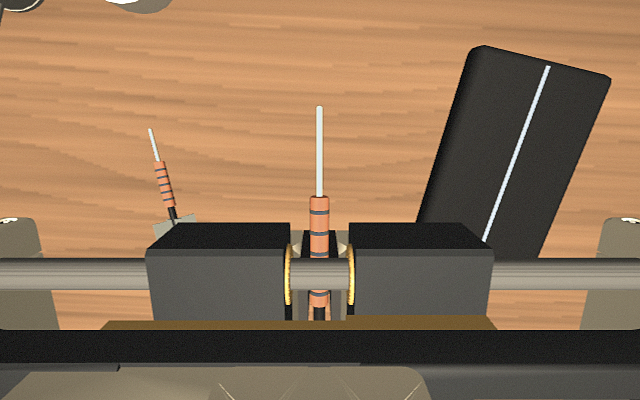

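The long dart is held straight at (319,107)–(319,310). Checking its tip height, then moving over the wallet's left half.

```bash
python3 - <<'E'
from h import *
import pickle
s=pickle.load(open('w9.pkl','rb'));c=cam('wrist',s);t=s['tcp_pos']
print(onz(c,319,107,t[2]-.001)-t, onz(c,319.5,197,t[2]+.004)-t)
E
python3 go.py 0.509 -0.312 0.1 -9.7
```

```text
[ 0.06780961  0.00292171 -0.001     ] [0.02703382 0.00080293 0.004     ]
t 17.68 d [ 0.0345 -0.1264 -0.0375] w [ 0.0005 -0.002  -0.2163] n 3.41 F [ 0.4 -0.5  0.1] g 0.0083
4 per row [ 0.0086 -0.0316 -0.0094] [ 0.0001 -0.0005 -0.0541]
```

>>> carry_out(
  plan=[
    [0.004,-0.016,0,0,0,-0.03],
    [0.008,-0.03,0,0,0,-0.055],
    [0.008,-0.03,0,0,0,-0.055],
    [0.008,-0.03,-0.005,0,0,-0.05],
    [0.004,-0.016,-0.01,0,0,-0.025],
    [0.002,-0.003,-0.01,0,0,0],
    [0,0,0,0,0,0],
  ],
)

```text
time_s: 18.27
tcp_pos: [0.5065, -0.3141, 0.1069]
eef_rot: [-179.9, 0.3, -10.1]
contact_force: [-1.1, 1.4, -0.4]
gripper_width: 0.0082
```

```bash
python3 go.py 0.509 -0.312 0.06 -9.7;python3 - <<'E'
from h import *
import pickle
st=r.get_state(); im=r.capture('wrist'); cv2.imwrite('pics/w10.png',im[:,:,::-1]);pickle.dump(dict(tcp_pos=st['tcp_pos'],eef_rot=st['eef_rot']),open('w10.pkl','wb'))
E
```

```text
t 18.27 d [ 0.0025  0.0021 -0.0469] w [-0.0027 -0.0054  0.0066] n 1.17 F [-1.1  1.4 -0.4] g 0.0082
2 per row [ 0.0013  0.0011 -0.0234] [-0.0014 -0.0027  0.0033]
```

View pics/w10.png

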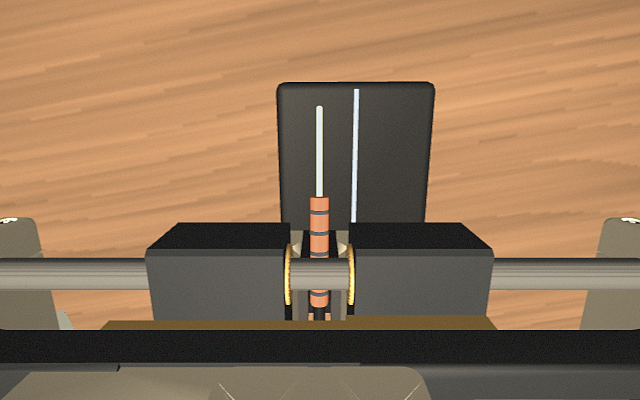

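```bash
python3 - <<'E'
from h import *
import pickle
np.set_printoptions(precision=4,suppress=True)
s=pickle.load(open('w10.pkl','rb'));c=cam('wrist',s)
e=onz(c,355,83,.024);z1=onz(c,356,92,.024);z2=onz(c,352.5,220,.024);l=onz(c,277,150,.024);rr=onz(c,431,150,.024)
d=(z1-z2)[:2];print('yaw',np.degrees(np.arctan2(d[1],d[0])),'far',e,z1,z2,'l/r',l,rr,np.hypot(*(rr-l)[:2]))
a=np.radians(-9.7);x=np.array([np.cos(a),np.sin(a)]);y=np.array([-x[1],x[0]])
W=e[:2]-.09*x;print('W from far edge',W, 'zip y coord',y@z1[:2],y@z2[:2],'edges y',y@l[:2],y@rr[:2],'x far',x@e[:2])
E
```

```text
yaw -10.126513371220081 far [ 0.5833 -0.3525  0.024 ] [ 0.5774 -0.3523  0.024 ] [ 0.4874 -0.3362  0.024 ] l/r [ 0.5484 -0.2916  0.024 ] [ 0.5293 -0.3986  0.024 ] 0.10867326440284854
W from far edge [ 0.4946 -0.3373] zip y coord -0.2499881979845199 -0.2493074239307895 edges y -0.19505226785999694 -0.3037226373704485 x far 0.6343192057801802
```

Wallet centre refined to (0.4946,-0.3373); width 109 mm checks. Lowering to TCP (0.508,-0.312,0.0265).

>>> carry_out(
  plan=[
    [0.001,0.002,-0.02,-0.003,-0.005,0.004],
    [0,0,-0.025,0,0,0],
    [0,0,-0.015,0,0,0],
    [0,0,0,0,0,0],
    [0,0,0,0,0,0],
  ],
)

```text
time_s: 18.73
tcp_pos: [0.5065, -0.3076, 0.0468]
eef_rot: [180.0, 0.0, -9.4]
contact_force: [0.3, -0.2, -0.8]
gripper_width: 0.0091
```

```bash
python3 go.py 0.508 -0.312 0.0265 -9.8
```

```text
t 18.73 d [ 0.0015 -0.0044 -0.0203] w [ 0.0006 -0.0007 -0.0063] n 0.52 F [ 0.3 -0.2 -0.8] g 0.0091
1 per row [ 0.0015 -0.0044 -0.0203] [ 0.0006 -0.0007 -0.0063]
```

>>> carry_out(
  plan=[
    [0.001,-0.004,-0.006,0,0,-0.005],
    [0,0,-0.006,0,0,0],
    [0,0,-0.004,0,0,0],
    [0,0,0,0,0,0],
  ],
)

```text
time_s: 19.07
tcp_pos: [0.5096, -0.3108, 0.0332]
eef_rot: [179.9, -0.2, -9.6]
contact_force: [-0.8, 0.2, -0.6]
gripper_width: 0.0084
```

```bash
python3 go.py 0.508 -0.312 0.0265 -9.8
```

```text
t 19.07 d [-0.0016 -0.0012 -0.0067] w [ 0.0019  0.0038 -0.004 ] n 0.17 F [-0.8  0.2 -0.6] g 0.0084
1 per row [-0.0016 -0.0012 -0.0067] [ 0.0019  0.0038 -0.004 ]
```

>>> carry_out(
  plan=[
    [-0.0015,-0.001,-0.003,0.002,0.004,-0.004],
    [0,0,-0.002,0,0,0],
    [0,0,-0.001,0,0,0],
    [0,0,0,0,0,0],
  ],
)

```text
time_s: 19.4
tcp_pos: [0.5086, -0.3123, 0.0276]
eef_rot: [180.0, -0.1, -9.8]
contact_force: [-0.5, -0.3, -0.7]
gripper_width: 0.0082
```

```bash
python3 go.py 0.508 -0.312 0.0265 -9.8
```

```text
t 19.4 d [-0.0006  0.0003 -0.0011] w [0.0002 0.0011 0.0006] n 0.03 F [-0.5 -0.3 -0.7] g 0.0082
1 per row [-0.0006  0.0003 -0.0011] [0.0002 0.0011 0.0006]
```

>>> carry_out(
  plan=[
    [0,0,-0.001,0,0,0],
    [0,0,-0.0005,0,0,0],
    [0,0,0,0,0,0],
  ],
)

```text
time_s: 19.65
tcp_pos: [0.5087, -0.3125, 0.0263]
eef_rot: [180.0, -0.1, -9.8]
contact_force: [-1.4, 1.0, 0.1]
gripper_width: 0.0083
```

>>> carry_out(
  plan=[
    [0,0,0,0,0,0],
    [0,0,0,0,0,0],
    [0,0,0,0,0,0],
    [0,0,0,0,0,0],
  ],
  fingers=0.3,
)

```text
time_s: 19.98
tcp_pos: [0.509, -0.3126, 0.0266]
eef_rot: [180.0, -0.1, -9.8]
contact_force: [0.0, -0.2, 0.9]
gripper_width: 0.0278
```

>>> carry_out(
  plan=[
    [0,0,0.008,0,0,0],
    [0,0,0.02,0,0,0],
    [0,0,0.03,0,0,0],
    [0,0,0.03,0,0,0],
    [0,0,0.03,0,0,0],
    [0,0,0.015,0,0,0],
    [0,0,0,0,0,0],
  ],
)

```text
time_s: 20.57
tcp_pos: [0.5062, -0.3121, 0.1672]
eef_rot: [180.0, 0.1, -9.8]
contact_force: [0.9, 0.4, -0.2]
gripper_width: 0.0304
```

```bash
python3 go.py 0.472 -0.053 0.15 16.5;python3 - <<'E'
from h import *
import pickle
st=r.get_state(); im=r.capture('wrist'); cv2.imwrite('pics/w11.png',im[:,:,::-1]);pickle.dump(dict(tcp_pos=st['tcp_pos'],eef_rot=st['eef_rot']),open('w11.pkl','wb'))
E
```

```text
t 20.57 d [-0.0342  0.2591 -0.0172] w [ 0.0009 -0.0022  0.4596] n 6.55 F [ 0.9  0.4 -0.2] g 0.0304
7 per row [-0.0049  0.037  -0.0025] [ 0.0001 -0.0003  0.0657]
```

View pics/w11.png

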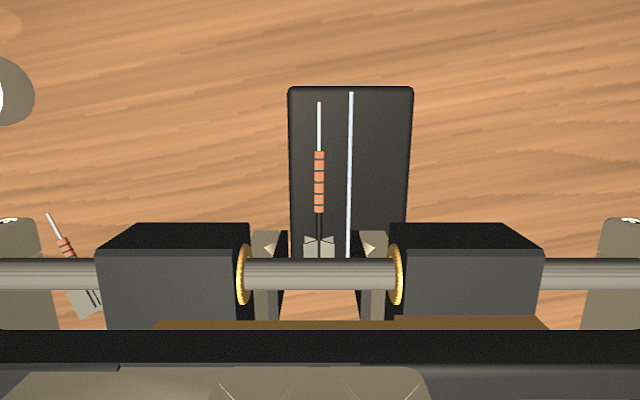

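The long dart lies straight on the left half, tip at (319,102), zip at x≈350. Now the short dart.

>>> carry_out(
  plan=[
    [-0.002,0.018,0,0,0,0.03],
    [-0.005,0.037,0,0,0,0.066],
    [-0.005,0.037,0,0,0,0.066],
    [-0.005,0.037,0,0,0,0.066],
    [-0.005,0.037,0,0,0,0.066],
    [-0.005,0.037,0,0,0,0.066],
    [-0.004,0.032,-0.005,0,0,0.06],
    [-0.002,0.016,-0.005,0,0,0.03],
    [0,0.004,0,0,0,0.01],
    [0,0,0,0,0,0],
  ],
  fingers=-0.1,
)

```text
time_s: 21.45
tcp_pos: [0.4646, -0.0485, 0.1492]
eef_rot: [-179.9, 0.6, 17.5]
contact_force: [0.3, -0.7, -0.3]
gripper_width: 0.048
```

```bash
python3 go.py 0.472 -0.053 0.15 16.5;python3 - <<'E'
from h import *
import pickle
st=r.get_state(); im=r.capture('wrist'); cv2.imwrite('pics/w12.png',im[:,:,::-1]);pickle.dump(dict(tcp_pos=st['tcp_pos'],eef_rot=st['eef_rot']),open('w12.pkl','wb'))
E
```

```text
t 21.45 d [ 0.0074 -0.0045  0.0008] w [ 0.0019 -0.011  -0.0179] n 0.22 F [ 0.3 -0.7 -0.3] g 0.048
1 per row [ 0.0074 -0.0045  0.0008] [ 0.0019 -0.011  -0.0179]
```

View pics/w12.png

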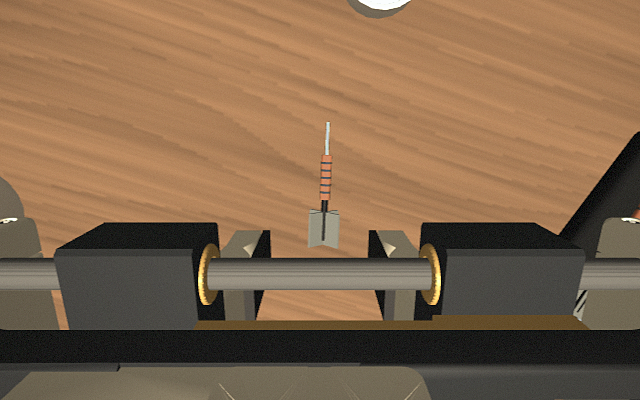

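```bash
python3 - <<'E'
from h import *
import pickle
np.set_printoptions(precision=4,suppress=True)
c=cam('wrist',pickle.load(open('w12.pkl','rb')))
f=lambda u,v,z:onz(c,u,v,z)[:2]
a,b,t,q=f(325,200,.012),f(326.8,155,.006),f(328,123,.001),f(323.5,240,.017)
print(a,b,np.hypot(*(b-a)),'mid',(a+b)/2,t)
for d in(t-a,b-a,t-q):print(np.degrees(np.arctan2(d[1],d[0])))
c=cam('wrist',pickle.load(open('w11.pkl','rb')))
x=np.array([np.cos(np.radians(-9.8)),np.sin(np.radians(-9.8))]);y=np.array([-x[1],x[0]])
W=np.array([.4946,-.3373])
for n,u,v,z in(('tip',319,102,.025),('bf',319.5,151,.029),('bb',319,213,.035),('far',350,87,.024),('zip',350,150,.024),('L',288.5,150,.024),('R',411,150,.024)):
    p=f(u,v,z)-W; print(n,x@p,y@p)
E
```

```text
[ 0.451  -0.0584] [ 0.4894 -0.0479] 0.0397947601949522 mid [ 0.4702 -0.0532] [ 0.5158 -0.0406]
15.355626484245882
15.315454213477834
15.399702538153711
tip 0.07745106077806388 0.02638769439999182
bf 0.03637171352902807 0.026014779369798364
bb -0.018260761088580307 0.02653152548919828
far 0.08960539680321326 0.00025683716527544225
zip 0.03653519051834121 -0.0009239507801053035
L 0.036617483281047754 0.05336885807947155
R 0.03645354296166733 -0.05479108371564463
```

The long dart's tip is 77.5 mm from the wallet centre and its lateral offset is 26 mm, so it's placed right. Short dart barrel is 39.8 mm (correct), middle at (0.470,-0.053), yaw 15.4°.

>>> carry_out(
  plan=[
    [0.005,-0.004,-0.02,0.002,-0.01,-0.035],
    [0,0,-0.03,0,0,0],
    [0,0,-0.03,0,0,0],
    [0,0,-0.025,0,0,0],
    [0,0,-0.01,0,0,0],
    [0,0,0,0,0,0],
    [0,0,0,0,0,0],
  ],
)

```text
time_s: 22.08
tcp_pos: [0.4716, -0.0607, 0.0305]
eef_rot: [179.9, -0.1, 14.6]
contact_force: [0.6, 0.5, 0.7]
gripper_width: 0.0482
```

```bash
python3 go.py 0.4702 -0.0532 0.003 15.4
```

```text
t 22.08 d [-0.0014  0.0075 -0.0275] w [0.0006 0.0017 0.0147] n 0.71 F [0.6 0.5 0.7] g 0.0482
1 per row [-0.0014  0.0075 -0.0275] [0.0006 0.0017 0.0147]
```

>>> carry_out(
  plan=[
    [-0.001,0.006,-0.008,0,0.002,0.012],
    [0,0.001,-0.007,0,0,0],
    [0,0,-0.005,0,0,0],
    [0,0,0,0,0,0],
  ],
)

```text
time_s: 22.42
tcp_pos: [0.4728, -0.0542, 0.0111]
eef_rot: [180.0, -0.2, 15.1]
contact_force: [-0.7, -0.6, -0.7]
gripper_width: 0.0482
```

```bash
python3 go.py 0.4702 -0.0532 0.003 15.4
```

```text
t 22.42 d [-0.0026  0.001  -0.0081] w [-0.0003  0.0038  0.0047] n 0.21 F [-0.7 -0.6 -0.7] g 0.0482
1 per row [-0.0026  0.001  -0.0081] [-0.0003  0.0038  0.0047]
```

>>> carry_out(
  plan=[
    [-0.002,0.001,-0.003,0,0.003,0.004],
    [-0.0005,0,-0.003,0,0,0],
    [0,0,-0.0015,0,0,0],
    [0,0,0,0,0,0],
  ],
)

```text
time_s: 22.75
tcp_pos: [0.4709, -0.0525, 0.0038]
eef_rot: [-180.0, -0.2, 15.4]
contact_force: [0.8, 0.4, 0.1]
gripper_width: 0.0484
```

```bash
python3 go.py 0.4702 -0.0532 0.003 15.4
```

```text
t 22.75 d [-0.0007 -0.0007 -0.0008] w [-0.0009  0.0025 -0.0008] n 0.03 F [0.8 0.4 0.1] g 0.0484
1 per row [-0.0007 -0.0007 -0.0008] [-0.0009  0.0025 -0.0008]
```

>>> carry_out(
  plan=[
    [-0.0005,-0.0005,-0.001,0,0.002,0],
    [0,0,-0.0005,0,0,0],
    [0,0,-0.0005,0,0,0],
    [0,0,0,0,0,0],
    [0,0,0,0,0,0],
    [0,0,0,0,0,0],
    [0,0,0,0,0,0],
  ],
  fingers=1,
  force=12,
)

```text
time_s: 23.33
tcp_pos: [0.4708, -0.0529, 0.0022]
eef_rot: [-180.0, -0.1, 15.5]
contact_force: [0.2, 0.4, -0.6]
gripper_width: 0.0085
```

>>> carry_out(
  plan=[
    [0,0,0.005,0,0,0],
    [0,0,0.02,0,0,0],
    [0,0,0.03,0,0,0],
    [0,0,0.03,0,0,0],
    [0,0,0.03,0,0,0],
    [0,0,0.015,0,0,0],
    [0,0,0,0,0,0],
  ],
)

```text
time_s: 23.92
tcp_pos: [0.4677, -0.054, 0.1387]
eef_rot: [-180.0, 0.2, 15.4]
contact_force: [0.3, -0.7, 0.6]
gripper_width: 0.0086
```

```bash
python3 - <<'E'
from h import *
import pickle
st=r.get_state(); im=r.capture('wrist'); cv2.imwrite('pics/w13.png',im[:,:,::-1]);pickle.dump(dict(tcp_pos=st['tcp_pos'],eef_rot=st['eef_rot']),open('w13.pkl','wb'))
a=np.radians(-9.9);x=np.array([np.cos(a),np.sin(a)]);y=np.array([-x[1],x[0]])
print(np.array([.4946,-.3373])-.0275*y+.006*x)
E
python3 go.py 0.4958 -0.3654 0.12 -9.9
```

```text
[ 0.49578261 -0.36542208]
t 23.97 d [ 0.0284 -0.3114 -0.0176] w [-0.0001 -0.0042 -0.4422] n 7.83 F [ 0.7 -0.6  0.1] g 0.0084
8 per row [ 0.0035 -0.0389 -0.0022] [-0.     -0.0005 -0.0553]
```

View pics/w13.png

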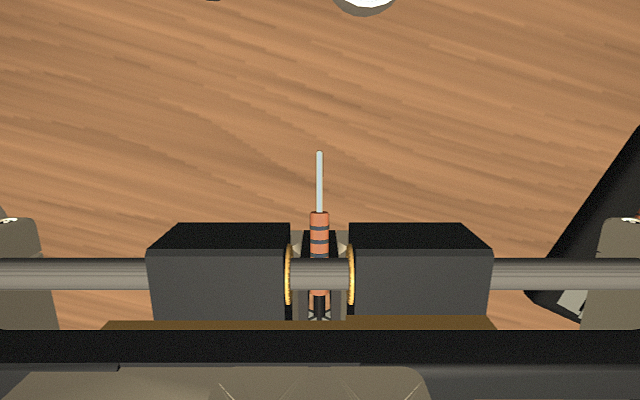

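The short dart is held straight, tip at (319,152). Moving over the wallet's right half.

>>> carry_out(
  plan=[
    [0.002,-0.02,0,0,0,-0.03],
    [0.0035,-0.038,0,0,0,-0.055],
    [0.0035,-0.038,0,0,0,-0.055],
    [0.0035,-0.038,0,0,0,-0.055],
    [0.0035,-0.038,0,0,0,-0.055],
    [0.0035,-0.038,0,0,0,-0.055],
    [0.0035,-0.038,0,0,0,-0.055],
    [0.0035,-0.032,0,0,0,-0.045],
    [0.002,-0.018,0,0,0,-0.02],
    [0,-0.004,0,0,0,0],
    [0,0,0,0,0,0],
  ],
)

```text
time_s: 24.88
tcp_pos: [0.4891, -0.3683, 0.1262]
eef_rot: [-179.7, 0.9, -9.9]
contact_force: [0.6, -0.0, 0.8]
gripper_width: 0.0082
```

```bash
python3 - <<'E'
from h import *
import pickle
st=r.get_state(); im=r.capture('wrist'); cv2.imwrite('pics/w14.png',im[:,:,::-1]);pickle.dump(dict(tcp_pos=st['tcp_pos'],eef_rot=st['eef_rot']),open('w14.pkl','wb'))
s=pickle.load(open('w13.pkl','rb'));c=cam('wrist',s);t=s['tcp_pos'];print(np.hypot(*(onz(c,319,152,t[2]-.001)-t)[:2]),'want .049')
E
python3 go.py 0.4958 -0.3654 0.0265 -9.9
```

```text
0.047565424059709725 want .049
t 24.93 d [ 0.0068  0.0021 -0.0995] w [-0.0081 -0.0157  0.0002] n 2.49 F [-0.4 -0.1 -0.6] g 0.0083
3 per row [ 0.0023  0.0007 -0.0332] [-0.0027 -0.0052  0.0001]
```

View pics/w14.png

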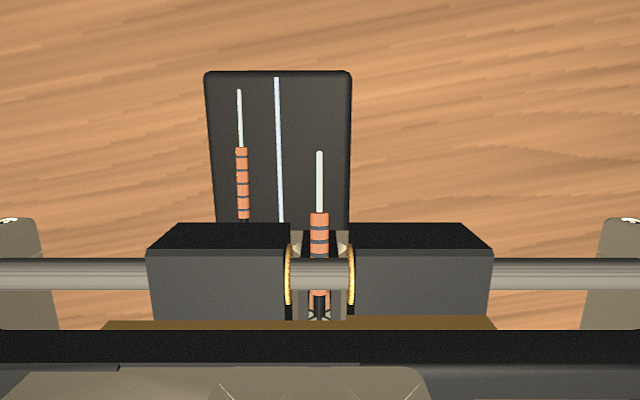

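>>> carry_out(
  plan=[
    [0.006,0.002,-0.015,-0.008,-0.015,0],
    [0,0,-0.025,0,0,0],
    [0,0,-0.02,0,0,0],
    [0,0,-0.012,0,0,0],
    [0,0,0,0,0,0],
    [0,0,0,0,0,0],
  ],
)

```text
time_s: 25.43
tcp_pos: [0.4943, -0.3581, 0.0508]
eef_rot: [-179.9, 0.1, -9.4]
contact_force: [0.7, -0.1, -0.1]
gripper_width: 0.0085
```

```bash
python3 go.py 0.4958 -0.3654 0.0265 -9.9
```

```text
t 25.43 d [ 0.0015 -0.0073 -0.0243] w [-0.0012 -0.0011 -0.008 ] n 0.64 F [ 0.7 -0.1 -0.1] g 0.0085
1 per row [ 0.0015 -0.0073 -0.0243] [-0.0012 -0.0011 -0.008 ]
```

>>> carry_out(
  plan=[
    [0.001,-0.006,-0.006,-0.001,-0.001,-0.007],
    [0,-0.001,-0.006,0,0,0],
    [0,0,-0.005,0,0,0],
    [0,0,0,0,0,0],
  ],
)

```text
time_s: 25.77
tcp_pos: [0.4973, -0.3643, 0.0353]
eef_rot: [180.0, -0.2, -9.7]
contact_force: [-0.6, -0.2, -0.7]
gripper_width: 0.0084
```

```bash
python3 go.py 0.4958 -0.3654 0.0265 -9.9
```

```text
t 25.77 d [-0.0015 -0.0011 -0.0088] w [ 0.0013  0.0037 -0.0036] n 0.23 F [-0.6 -0.2 -0.7] g 0.0084
1 per row [-0.0015 -0.0011 -0.0088] [ 0.0013  0.0037 -0.0036]
```

>>> carry_out(
  plan=[
    [-0.001,-0.001,-0.004,0.001,0.003,-0.003],
    [0,0,-0.003,0,0,0],
    [0,0,-0.001,0,0,0],
    [0,0,0,0,0,0],
  ],
)

```text
time_s: 26.1
tcp_pos: [0.4967, -0.366, 0.0273]
eef_rot: [180.0, -0.1, -9.9]
contact_force: [-0.3, 0.9, -0.0]
gripper_width: 0.0082
```

```bash
python3 go.py 0.4958 -0.3654 0.0265 -9.9
```

```text
t 26.1 d [-0.0009  0.0006 -0.0008] w [0.0008 0.0018 0.0002] n 0.03 F [-0.3  0.9 -0. ] g 0.0082
1 per row [-0.0009  0.0006 -0.0008] [0.0008 0.0018 0.0002]
```

>>> carry_out(
  plan=[
    [-0.0005,0,-0.001,0,0.001,0],
    [0,0,0,0,0,0],
    [0,0,0,0,0,0],
  ],
)

```text
time_s: 26.35
tcp_pos: [0.4962, -0.3662, 0.0264]
eef_rot: [180.0, -0.1, -9.9]
contact_force: [-0.0, 0.6, -1.0]
gripper_width: 0.0084
```

>>> carry_out(
  plan=[
    [0,0,0,0,0,0],
    [0,0,0,0,0,0],
    [0,0,0,0,0,0],
    [0,0,0,0,0,0],
  ],
  fingers=0.4,
)

```text
time_s: 26.68
tcp_pos: [0.4965, -0.3663, 0.0269]
eef_rot: [179.9, -0.1, -9.9]
contact_force: [0.1, 0.2, 0.4]
gripper_width: 0.0248
```

>>> carry_out(
  plan=[
    [0,0,0.008,0,0,0],
    [0,0,0.02,0,0,0],
    [0,0,0.03,0,0,0],
    [0,0,0.03,0,0,0],
    [0,0,0.03,0,0,0],
    [-0.01,0,0.03,0,0,0],
    [-0.01,0.02,0.03,0,0,0],
    [-0.01,0.02,0.02,0,0,0],
    [0,0,0,0,0,0],
    [0,0,0,0,0,0],
  ],
)

```text
time_s: 27.52
tcp_pos: [0.4619, -0.3245, 0.2386]
eef_rot: [179.9, -0.1, -10.0]
contact_force: [-0.1, 0.2, -0.6]
gripper_width: 0.0263
```

```bash
python3 - <<'E'
from h import *
import pickle
st=r.get_state(); im=r.capture('wrist'); cv2.imwrite('pics/w15.png',im[:,:,::-1]);pickle.dump(dict(tcp_pos=st['tcp_pos'],eef_rot=st['eef_rot']),open('w15.pkl','wb'))
for n in('scene','side'): cv2.imwrite(f'pics/{n}1.png',r.capture(n)[:,:,::-1])
E
```

```text
(no output)
```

View pics/w15.png

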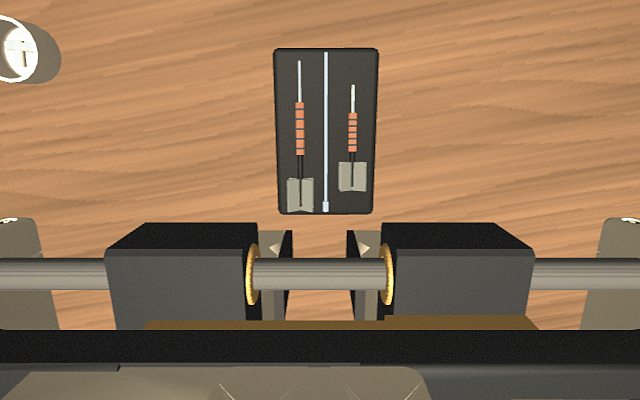

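View pics/scene1.png

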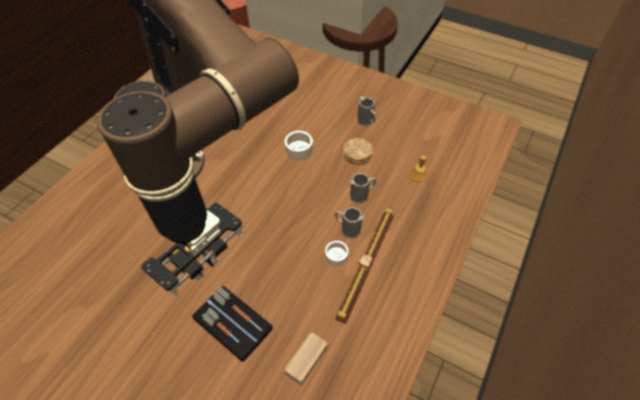

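View pics/side1.png

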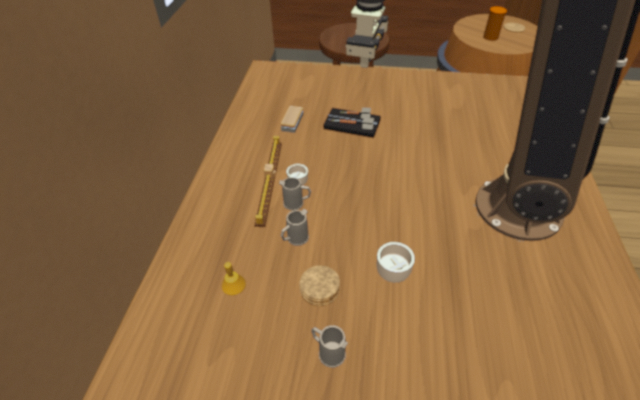

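All is in place: bystanders sit at the same pixels as before, and the marker is still at (366,261). One numeric check of the darts.

```bash
python3 - <<'E'
from h import *
import pickle
c=cam('wrist',pickle.load(open('w15.pkl','rb')))
f=lambda u,v,z:onz(c,u,v,z)[:2]
z1,z2=f(325.5,53,.024),f(325.5,211,.024);d=z1-z2;x=d/np.hypot(*d);y=np.array([-x[1],x[0]])
far,near=f(326,48,.024),f(325,213,.024);W=(far+near)/2;print(W,np.hypot(*(far-near)),np.degrees(np.arctan2(x[1],x[0])))
for n,t,bf,bb in(('L',(299,61),(299.5,102),(300,155)),('S',(352.5,85),(352.5,113),(352.5,152))):
    for p,z in((t,.025),(bf,.029),(bb,.035)): q=f(*p,z)-W; print(n,round(x@q*1e3,1),round(y@q*1e3,1))
E
```

```text
[ 0.49656027 -0.33839633] 0.17551786761360494 -9.73162257587405
L 75.4 27.0
L 35.0 27.1
L -19.4 27.3
S 51.8 -28.0
S 23.7 -28.2
S -16.4 -28.5
```

```bash
python3 -c "
from plant import r
print(r.close_job())"
```

```text
the job is handed in; nothing more can be done
None
```

The shelf is set as asked and the job is handed in, at about 28 s of the 109 s allowed, with the arm raised clear of everything.

| Item | What the last wrist views showed |
|---|---|
| Bowl | In line with the marker within about 1 mm. The gap to the strip is 36–38 mm, slightly under 4 cm. |
| Jug | Left of the bowl with a gap of about 39 mm. It is level with the bowl to about 3 mm. |
| Long dart | On the left half, about 27 mm from the zip, point away from the robot. Along the wallet, two checks put it 0–2 mm off centre. |
| Short dart | On the right half, about 28 mm from the zip, point away from the robot. Along the wallet it measured up to 3 mm towards the robot. |

- **Which check to trust:** the final wallet length read 175.5 mm instead of 180 mm. About 2 mm of the darts' lengthwise error may therefore be in the measurement.
- **Left alone:** the marker, coasters, duster, bell and look-alikes showed no visible shift in the before and after pictures.
- **Forces:** the wrist force readings stayed under about 4 N throughout.

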